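Unload the pass box and sort riser blocks by heft

ROBOT

A 7-joint arm with a two-finger parallel gripper is mounted at the origin on the work surface. World frame = base frame: x ahead of the robot, y to its left, z up, the work surface at z = 0. Lengths are in m, angles in rad, forces in N, time in s.
With the tool pointing down it reaches from about 0.4 to 0.85 m from the base axis. Payload 10.4 kg.
Tool frame: the origin (TCP) lies at the very end of the fingers, on their centre line; the grasp point (between the pads) lies 19 mm behind it; z points along the fingers, y is the line along which they close (so a half turn about z gives the same grasp; the last joint's range is limited). The gripper opens to 87 mm and grips with 3 to 60 N. Pads are 19 mm wide; open, the fingers measure 117 mm over their backs; the gripper's body (75 mm by 190 mm) begins 51 mm behind the grasp point.
Start: joints at [1.234, 0.332, -0.065, 1.46, 0.022, 1.35, -0.088], TCP at [0.193, -0.594, 0.223] pointing down, gripper open.
Joint ranges: [-2.6, 2.6], [-0.5, 2.12], [-1.47, 1.34], [0.16, 2.42], [-1.27, 4.41], [0.06, 2.06], [-2.6, 2.6]. Speed limits (rad/s): [2.22, 2.22, 2.79, 2.79, 3.14, 3.14, 3.14].

INTERFACE

Orientations are given as a unit quaternion [x, y, z, w].
In Python, from bench import * gives the robot as it stands.
- The arm moves only by the tool step_arm, never from a script. Its arguments are lists of equal length, an entry for each row: "delta_pos": the shift along the world's x, y, z in units of 25 mm (1.0 is 25 mm), a list of three; "turn": the turn about the world's z in units of 0.12 rad (1.0 is 0.12 rad). In form: {"delta_pos": [[tx, ty, tz], ...], "turn": [turn, ...]}. A call has 1 to 12 rows; each row shifts and turns the commanded pose from where the row before left it; what a row does not reach is not made up. A row lasts 1/10 s, in which the tool goes at most 50 mm and 8.59 degrees, less where a joint would pass 70% of its speed; a pose out of reach is approached as far as the arm can. A call with a number of a shift or a turn outside -1 to 1 is refused whole. A call with a gripper value outside its range is refused whole. "grip" is the closure, from 0 (fully open) to 1 (shut), set as the call begins (left out, the last holds). The fingers move at their own pace and stop on an object; "newtons" is the grip in N (left out, the last holds). Time passes only in rows, so rows that do not move let the fingers close. It gives the time, the measured TCP pose, the force, the opening and the grip force at its end, in the units of the state.
- read_state(): the state, without advancing time (a new reading comes with each control period).
- camera(name): name is "scene" or "side" or "wrist"; returns a dict with "image" (384x512x3 uint8, red, green, blue), "z_map" (384x512 float32, m along the optical axis (not along the pixel's ray), 0 where there is no reading), "mtx" (3x3 intrinsics, pixels), "view" (4x4, takes a point from world to camera coordinates). Camera axes: x right, y up, looking along -z (the intrinsics and any distortion apply to the point x, -y, -z); pixel columns grow to the right and rows downward; lengths in m; the calibration is good to about 2 mm. A picture is of the moment at which its call begins.
- close_job(): hands the job in; it is judged then, once.
The state is a dict: "time": time; "joint_positions": joint angles; "joint_vel": joint speeds; "joint_torque": joint torques, N m; "ee_pos": TCP position; "eef_rot": TCP orientation; "ft_force": force on the tool from outside, world axes, zero at the start; "torque": the same for the moment, N m; "width": finger opening in m; "grip_force": force on a finger pad.
Only numpy, scipy, OpenCV 4.12 (cv2) and the standard library are available. Lean on these libraries where they do the work, as an engineer would, in place of code of your own. Each camera call takes 0.05 s, during which the arm holds its last target. There are 200 camera calls.

TASK

Press the inner shutter's tab down firmly to feel that the inner door is fully shut, and only then slide the outer cover wide open. Take out every block, heft each to judge its weight, and set it on the floor of its bin: hollow blocks in the rectangular steel pan, solid blocks in the round dish, shot-filled canisters in the slatted crate. Then slide the cover fully shut again, with the shutter still down, and leave the other tools on the top where they lie.

Things in the scene. Friction and masses are not known exactly. Their poses are not given: they have to be found in the camera images.
- passbox: Fixed grey open-topped steel pass box, 230 mm (its x, along which the cover opens, away from the robot) by 326 mm (y, towards the shutter), 85 mm high; walls and floor 6 mm. Inside, a kerb 22 mm high and 25 mm wide lines every wall. Origin: centre of underside. Tracks 93 mm high run along both y sides and 240 mm on behind. A duct 45 mm high leads off beneath the shutter's tab.
- cover (a joint): Outer door: flat steel cover sliding in the tracks over the box, its top face 94 mm above the table. Value in m: 0 = shut, 0.23 = fully open; it slides along the box's +x to open, takes about 3 N and stays where it is left. Open, it uncovers the whole box.
- cover_grip (a point): Point in the cover's upright pull rib, a bar 12 mm thick (box x), 100 mm long (box y) and standing about 41 mm above the cover's top face, at the cover's edge nearest the robot; the point is 3 mm below the rib's top edge, mid length (132 mm above the table). It moves with the cover.
- shutter (a joint): Inner door: upright dark steel shutter on the box's +y side, sliding up and down. Value in m: 0 = fully down, shut; up to 0.03 raised. It may start shut or a little raised, stays where it is left, and takes about 3 to 5 N downward to move; once it is home on its stop it is rigid.
- shutter_tab (a point): Centre of the top face of the shutter's press tab, a flat steel flange 70 mm (box x) by 48 mm (box y), bent outwards from the box, top face 64 mm above the table when shut. It moves with the shutter.
- pan: Fixed rectangular steel pan with plain straight walls of dark steel, for hollow blocks: 135 mm (its x) by 175 mm (its y), 30 mm high, walls 3 mm, floor 3 mm; origin at the centre of its underside.
- dish: Fixed round dark steel dish, for solid blocks: 164 mm across the rim, 30 mm high, wall and floor 4 mm, inside about 150 mm across; origin at the centre of its underside.
- crate: Fixed wooden crate with slats and corner posts, for shot-filled canisters: 140 mm (its x) by 170 mm (its y), 34 mm high, floor 6 mm, walls 8 mm with 14 mm posts in the corners; origin at the centre of its underside.
- spacer_2: Aluminium spacer bar 160 x 30 x 15 mm lying on the steel top; a bystander. Origin at the centre of its underside.
- punch: Steel acute punch 100 mm long, 60 mm wide, 30 mm high, lying on the steel top; a bystander. Origin on its underside.
- block_a: An aluminium-cased riser block, 48 x 48 mm square and 75 mm tall, dark bands near both ends; origin at the centre of its underside, z along its 75 mm length. Starts upright in the pass box if it is present. Outside, all blocks are alike: hollow ones weigh about 0.20 kg, solid ones about 0.50 kg, shot-filled canisters about 0.85 kg (each within 10 %), and only lifting tells which; the letter says nothing.
- block_b: An aluminium-cased riser block, 48 x 48 mm square and 75 mm tall, dark bands near both ends; origin at the centre of its underside, z along its 75 mm length. Starts upright in the pass box if it is present. Outside, all blocks are alike: hollow ones weigh about 0.20 kg, solid ones about 0.50 kg, shot-filled canisters about 0.85 kg (each within 10 %), and only lifting tells which; the letter says nothing.
- block_c: An aluminium-cased riser block, 48 x 48 mm square and 75 mm tall, dark bands near both ends; origin at the centre of its underside, z along its 75 mm length. Starts upright in the pass box if it is present. Outside, all blocks are alike: hollow ones weigh about 0.20 kg, solid ones about 0.50 kg, shot-filled canisters about 0.85 kg (each within 10 %), and only lifting tells which; the letter says nothing.
- block_d: An aluminium-cased riser block, 48 x 48 mm square and 75 mm tall, dark bands near both ends; origin at the centre of its underside, z along its 75 mm length. Starts upright in the pass box if it is present. Outside, all blocks are alike: hollow ones weigh about 0.20 kg, solid ones about 0.50 kg, shot-filled canisters about 0.85 kg (each within 10 %), and only lifting tells which; the letter says nothing.
- block_e: An aluminium-cased riser block, 48 x 48 mm square and 75 mm tall, dark bands near both ends; origin at the centre of its underside, z along its 75 mm length. Starts upright in the pass box if it is present. Outside, all blocks are alike: hollow ones weigh about 0.20 kg, solid ones about 0.50 kg, shot-filled canisters about 0.85 kg (each within 10 %), and only lifting tells which; the letter says nothing.
- block_f: An aluminium-cased riser block, 48 x 48 mm square and 75 mm tall, dark bands near both ends; origin at the centre of its underside, z along its 75 mm length. Starts upright in the pass box if it is present. Outside, all blocks are alike: hollow ones weigh about 0.20 kg, solid ones about 0.50 kg, shot-filled canisters about 0.85 kg (each within 10 %), and only lifting tells which; the letter says nothing.
There are look-alikes about, which are no part of the job. Of the things shaped like the crate, the wooden one is meant.

How it is judged:
By the outcome, as a careful person would: the job done as asked, in the order asked, and still so for the second after the job is handed in, with the robot touching nothing.
Of block_a, block_b, block_c, block_d, block_e, block_f only 4 to 6 are there at a start; the rules pass over those that are not, and their reading is None.
At some moment in a run one of block_a, block_b, block_c, block_d, block_e, block_f may be knocked a few centimetres aside while the robot is not near it.
Once in a run the grip may slacken for a moment while it holds something.
It also fails if it takes over 210 s, if anything falls off the work surface, if the arm or the gripper's body presses on something with over 40 N, if the wrist force passes 120 N, or if a joint passes its speed limit or range.

## Working session

There is one attempt and no reset: what is moved stays moved. The work goes in short steps, Python scripts to look and compute and a tool call to move; the robot and the scene stay as the last step left them, time stands still between calls to the robot, and variables do not carry over. Pictures are saved under pics/ and viewed, at most 14 in all, crops included, and the job is handed in when it is done.

Besides the shell and the picture viewer there is one more tool, called after "Call:" by a JSON object that holds its "api" and its "payload", one argument or row to a line. step_arm: Moves the arm, as the interface text tells. Shifts and turns lie within -1 to 1; 1 stands for 25 mm of shift or 0.12 rad of turn. Its arguments: {"type":"object","properties":{"delta_pos":{"type":"array"},"turn":{"type":"array"},"grip":{"type":"number"},"newtons":{"type":"number"}},"required":["delta_pos","turn"]}

```bash
ls; mkdir -p pics
cat > h.py <<'E'
from bench import *
import numpy as np, cv2
def snap(n,tag):
    c=camera(n); cv2.imwrite(f'pics/{tag}.png',c['image'][:,:,::-1]); np.savez(f'pics/{tag}.npz',**{k:c[k] for k in('image','z_map','mtx','view')}); return c
def ray(c,u,v):
    K=c['mtx'];V=c['view']
    d=np.array([(u-K[0,2])/K[0,0],-(v-K[1,2])/K[1,1],-1.])
    R=V[:3,:3];return -R.T@V[:3,3],R.T@d
def onplane(c,u,v,z):
    o,d=ray(c,u,v);return o+d*(z-o[2])/d[2]
def dep(c,u,v):
    o,d=ray(c,u,v);return o+d*c['z_map'][int(v),int(u)]
def cloud(c):
    K=c['mtx'];V=c['view'];h,w=c['z_map'].shape
    u,v=np.meshgrid(np.arange(w),np.arange(h))
    d=np.stack([(u-K[0,2])/K[0,0],-(v-K[1,2])/K[1,1],-np.ones_like(u,float)],-1)
    return (d*c['z_map'][...,None]-V[:3,3])@V[:3,:3]
def proj(c,p):
    q=c['view'][:3,:3]@np.array(p)+c['view'][:3,3]; K=c['mtx']
    return K[0,0]*q[0]/-q[2]+K[0,2], K[1,1]*-q[1]/-q[2]+K[1,2]
E
python3 - <<'E'
from h import *
for n in('scene','side'):
    c=snap(n,n+'0');print(n,c['mtx'].round(1).tolist(),(-c['view'][:3,:3].T@c['view'][:3,3]).round(3),(c['z_map']>0).mean())
a=np.hstack([cv2.imread('pics/scene0.png'),cv2.imread('pics/side0.png')])
s=read_state();print(s)
E
```

```text
pics
scene [[455.4, 0.0, 259.2], [0.0, 455.4, 196.7], [0.0, 0.0, 1.0]] [ 1.294 -0.581  1.224] 0.9945576985677084
side [[386.1, 0.0, 256.6], [0.0, 386.1, 184.9], [0.0, 0.0, 1.0]] [-0.017  0.876  0.992] 0.9959767659505209
{'time': 0.1, 'joint_positions': array([ 1.23441501,  0.33277212, -0.06466517,  1.46083053,  0.0216254 ,
        1.34994491, -0.08851673]), 'joint_vel': array([ 3.29983859e-05,  9.10584591e-04, -1.21383062e-03, -8.29542279e-04,
       -9.88611936e-05,  1.40876051e-03, -9.91645493e-05]), 'joint_torque': array([ 1.93050051e-03, -6.24545002e+01,  2.48589524e-02, -3.90720248e+01,
       -6.15362730e-02,  3.66723526e-02,  8.53989263e-05]), 'ee_pos': array([ 0.19277124, -0.59416252,  0.22186907]), 'eef_rot': array([ 9.87719676e-01,  1.56235226e-01, -1.44910538e-04, -6.12719061e-04]), 'ft_force': array([-0.18161667,  0.4942378 ,  1.25955217]), 'torque': array([ 0.02501958,  0.0239095 , -0.01982345]), 'grip_force': 0.0, 'width': 0.08706673912495407}
```

View pics/scene0.png

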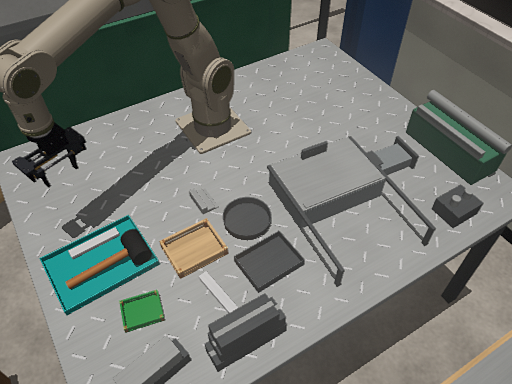

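View pics/side0.png

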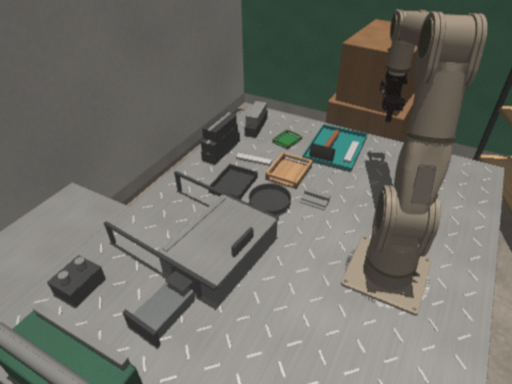

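Scene view: robot's box with cover and rib at (313,150), tab at (395,155). Crate-like candidates are wooden (195,247), teal tray (98,262) and green tray (142,310); the wooden one fits. The dish is at (247,217) and the pan at (268,260). Next I'll measure and make a confirming crop.

Run:
```python
from h import *
for n in('scene','side'):
    c=dict(np.load(f'pics/{n}0.npz'));P=cloud(c);np.save(f'pics/{n}0P.npy',P)
    z=P[...,2]
    print(n,'table z',np.median(z[(abs(z)<.01)]))
    def comp(lo,hi,roi,minn=15):
        m=((z>lo)&(z<hi)).astype(np.uint8); M=np.zeros_like(m);x0,y0,x1,y1=roi;M[y0:y1,x0:x1]=m[y0:y1,x0:x1]
        k,l,s,ce=cv2.connectedComponentsWithStats(M)
        for i in range(1,k):
            if s[i,4]>=minn:
                p=P[l==i]; r=cv2.minAreaRect((p[:,:2]*1000).astype(np.float32)); print('  ',lo,s[i,4],ce[i].round(),'ctr',np.round(r[0],1),'size',np.round(r[1],1),'ang',round(r[2],1),'z',np.median(p[:,2]).round(4))
    roi=(100,120,450,300) if n=='scene' else (90,120,350,340)
    print('rib');comp(.112,.145,roi)
    print('cover');comp(.086,.1,roi,200)
    print('tab');comp(.055,.08,(365,130,430,190) if n=='scene' else (110,250,210,350),60)
    print('rims');comp(.02,.042,(150,185,310,300) if n=='scene' else (200,140,320,220),60)
im=cv2.imread('pics/scene0.png')
a=cv2.resize(im[190:300,145:315],None,fx=4,fy=4,interpolation=cv2.INTER_CUBIC)
cv2.imwrite('pics/crop1.png',a[:, :680])
b=cv2.resize(im[120:250,255:450],None,fx=4,fy=4,interpolation=cv2.INTER_CUBIC)
cv2.imwrite('pics/crop2.png',b)
```

```text
scene table z -0.0002901828214376448
rib
   0.112 210 [441. 126.] ctr [562.  646.8] size [79.9 94.9] ang 47.5 z 0.1267
   0.112 178 [314. 148.] ctr [417.6 189.8] size [103.   21.6] ang 83.3 z 0.1284
cover
   0.086 5485 [331. 179.] ctr [623.2 171.8] size [351.1 475.3] ang 85.0 z 0.0933
tab
   0.055 131 [407. 147.] ctr [539.  527.4] size [ 22.7 124.4] ang 83.0 z 0.0638
   0.055 101 [375. 157.] ctr [525.9 383.2] size [30.4 70.8] ang 85.6 z 0.0691
   0.055 73 [376. 186.] ctr [630.2 294.6] size [82.4  7.6] ang 85.3 z 0.0692
rims
   0.02 135 [289. 205.] ctr [509.6  20.3] size [ 17.4 195.4] ang 88.6 z 0.0301
   0.02 153 [198. 199.] ctr [ 332.6 -230.9] size [103.8  22.3] ang 0.8 z 0.029
   0.02 292 [247. 215.] ctr [ 483.8 -124.3] size [160.6 163.4] ang 56.2 z 0.0268
   0.02 685 [193. 246.] ctr [ 496.8 -328.5] size [147.1 171. ] ang 1.1 z 0.0317
   0.02 382 [269. 259.] ctr [ 662.1 -150.5] size [139.5 177.8] ang 3.0 z 0.0269
side table z 0.0009923642914629845
rib
   0.112 213 [219. 130.] ctr [ 813.6 -332.3] size [183.8  69.5] ang 66.7 z 0.1282
   0.112 215 [242. 239.] ctr [414.1 190.9] size [103.4  14.3] ang 84.0 z 0.1315
cover
   0.086 6049 [212. 237.] ctr [622.7 169.8] size [352.1 473. ] ang 84.4 z 0.0949
tab
   0.055 431 [181. 280.] ctr [505.  372.2] size [ 57.3 138. ] ang 84.6 z 0.0703
   0.055 244 [139. 322.] ctr [537.2 530.2] size [ 13.6 122.4] ang 84.2 z 0.0653
rims
   0.02 141 [218. 152.] ctr [ 809.4 -310.7] size [199.1  64.3] ang 69.2 z 0.0306
   0.02 472 [292. 165.] ctr [ 487.1 -407.7] size [344.2 157.2] ang 85.0 z 0.032
   0.02 215 [236. 177.] ctr [ 659.5 -152.3] size [137.6 180.7] ang 2.6 z 0.0274
   0.02 217 [271. 194.] ctr [ 482.4 -128.9] size [163.6 155.9] ang 0.8 z 0.0273
   0.02 85 [312. 192.] ctr [ 348.7 -229.8] size [63.1 26.9] ang 1.3 z 0.0298
```

View pics/crop1.png

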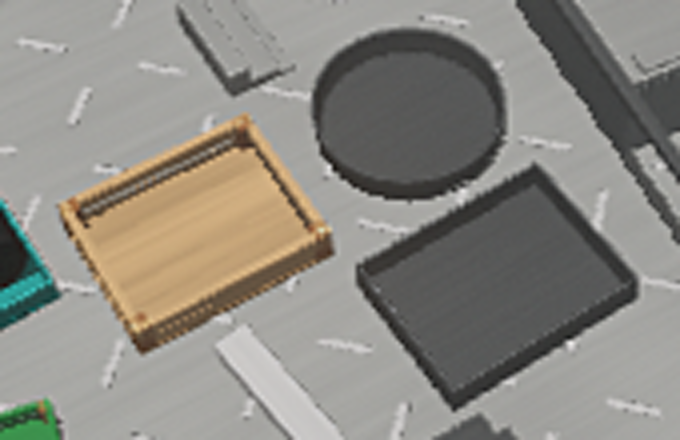

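View pics/crop2.png

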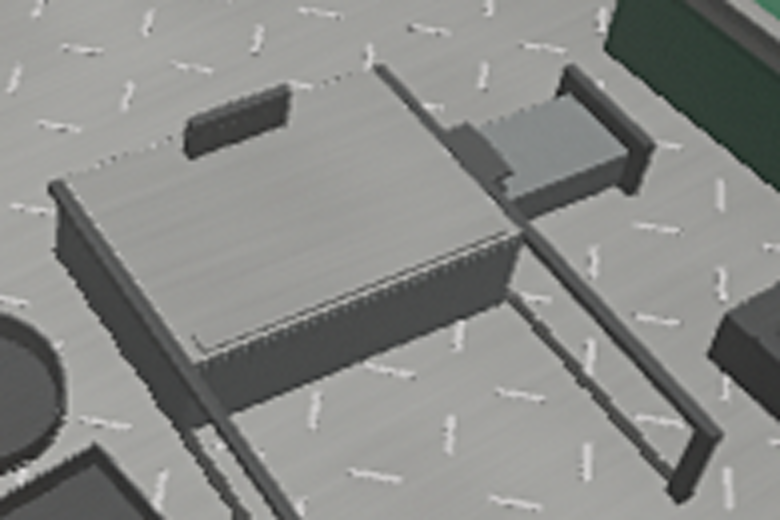

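Crops confirm the plain wooden crate, the round dish, the plain dark pan, the cover rib at crop2 (240,120), and the small dark tab at crop2 (480,155) over the pale duct. Now refining box geometry and starting the move.

Run:
```python
from h import *
for n in('scene','side'):
    P=np.load(f'pics/{n}0P.npy');p=P.reshape(-1,3)
    t=np.deg2rad(-5.6);X=np.array([np.cos(t),np.sin(t)]);Y=np.array([-X[1],X[0]]);o=np.array([.503,.182])
    q=np.c_[(p[:,:2]-o)@X,(p[:,:2]-o)@Y,p[:,2]]
    def show(nm,m):
        a=q[m];print(n,nm,len(a),np.percentile(a,[2,50,98],axis=0).round(3).tolist())
    near=(abs(q[:,0])<.2)&(abs(q[:,1])<.4)
    show('rib',near&(q[:,2]>.11)&(q[:,2]<.15)&(abs(q[:,1])<.1))
    show('ribtop',near&(q[:,2]>.129)&(q[:,2]<.15)&(abs(q[:,1])<.1))
    show('cover',near&(q[:,2]>.09)&(q[:,2]<.1)&(abs(q[:,1])<.15)&(q[:,0]<.15))
    show('tab',(q[:,1]>.17)&(q[:,1]<.235)&(q[:,2]>.058)&(q[:,2]<.085)&(abs(q[:,0])<.06))
    show('track',(q[:,1]<.3)&(q[:,1]>-.3)&(q[:,2]>.085)&(q[:,2]<.1)&(abs(q[:,0])<.4))
    show('duct',(q[:,1]>.22)&(q[:,1]<.35)&(q[:,2]>.03)&(q[:,2]<.055)&(abs(q[:,0])<.1))
```

```text
scene rib 189 [[-0.095, -0.05, 0.111], [-0.083, -0.001, 0.127], [-0.078, 0.05, 0.138]]
scene ribtop 86 [[-0.095, -0.048, 0.129], [-0.085, -0.001, 0.133], [-0.079, 0.049, 0.138]]
scene cover 3799 [[-0.103, -0.146, 0.09], [0.017, -0.009, 0.094], [0.116, 0.144, 0.099]]
scene tab 101 [[-0.031, 0.191, 0.064], [0.004, 0.204, 0.069], [0.037, 0.218, 0.075]]
scene track 5539 [[-0.104, -0.171, 0.087], [0.03, -0.013, 0.093], [0.324, 0.171, 0.099]]
scene duct 664 [[-0.047, 0.226, 0.033], [0.011, 0.295, 0.044], [0.054, 0.348, 0.052]]
side rib 221 [[-0.096, -0.048, 0.112], [-0.093, 0.004, 0.131], [-0.083, 0.05, 0.138]]
side ribtop 121 [[-0.096, -0.047, 0.13], [-0.09, 0.002, 0.135], [-0.083, 0.05, 0.139]]
side cover 4646 [[-0.111, -0.144, 0.092], [-0.003, 0.023, 0.095], [0.109, 0.145, 0.099]]
side tab 381 [[-0.048, 0.171, 0.063], [-0.002, 0.191, 0.071], [0.049, 0.216, 0.084]]
side track 6092 [[-0.112, -0.168, 0.088], [0.005, 0.036, 0.095], [0.294, 0.172, 0.099]]
side duct 1267 [[-0.046, 0.222, 0.033], [-0.006, 0.281, 0.046], [0.042, 0.336, 0.05]]
```

Call:
{"api": "step_arm", "payload": {
  "delta_pos": [
    [0.9,1,0],
    [0.9,1,0],
    [0.9,1,0],
    [0.9,1,0],
    [0.9,1,0],
    [0.9,1,0],
    [0.9,1,0],
    [0.9,1,0],
    [0.9,1,0],
    [0.9,1,0],
    [0.9,1,0],
    [0.9,1,0]
  ],
  "turn": [1,1,1,1,1,1,1,1,1,1,1,1],
  "grip": 1,
  "newtons": 20
}}

```text
time: 1.3
ee_pos: [0.4635, -0.2933, 0.2223]
eef_rot: [0.638, 0.77, -0.0, -0.0]
ft_force: [0.6, -0.4, -0.3]
width: 0.003
grip_force: 0.0
```

Call:
{"api": "step_arm", "payload": {
  "delta_pos": [
    [0.2,1,0],
    [0.2,1,0],
    [0.2,1,0],
    [0.2,1,0],
    [0.2,1,0],
    [0.2,1,0],
    [0.2,1,0],
    [0.2,1,0],
    [0.2,1,0],
    [0.2,1,0],
    [0.2,1,0],
    [0.2,1,0]
  ],
  "turn": [1,1,1,1,1,1,1,1,1,1,0.7,0]
}}

```text
time: 2.5
ee_pos: [0.5228, 0.0064, 0.2224]
eef_rot: [0.05, 0.999, -0.0, -0.0]
ft_force: [0.7, -0.1, -0.2]
width: 0.0004
grip_force: 0.0
```

```bash
python3 -c "
from h import *
s=read_state();print(s['time'],s['joint_positions'].round(2),s['ee_pos'].round(4),s['eef_rot'].round(3))"
```

```text
2.5 [ 0.63  0.19 -0.81  1.69  0.14  1.32  1.27] [0.5228 0.0064 0.2224] [ 0.05   0.999 -0.    -0.   ]
```

Call:
{"api": "step_arm", "payload": {
  "delta_pos": [
    [0,1,0],
    [0,1,0],
    [0,1,0],
    [0,1,0],
    [0,1,0],
    [0,1,0],
    [0,1,0],
    [0,1,0],
    [0,1,0],
    [0,1,0],
    [0,1,0],
    [0,1,0]
  ],
  "turn": [0,0,0,0,0,0,0,0,0,0,0,0]
}}

```text
time: 3.7
ee_pos: [0.5228, 0.3062, 0.2221]
eef_rot: [0.052, 0.999, -0.0, -0.0]
ft_force: [-0.9, 0.2, -0.4]
width: -0.0
grip_force: 0.0
```

Call:
{"api": "step_arm", "payload": {
  "delta_pos": [
    [0,1,0],
    [0,1,0],
    [0,0.8,0],
    [0,0,-1],
    [0,0,-1],
    [0,0,-1],
    [0,0,-1],
    [0,0,-1],
    [0,0,-0.6],
    [0,0,0]
  ],
  "turn": [0,0,0,0,0,0,0,0,0,0]
}}

```text
time: 4.7
ee_pos: [0.522, 0.3745, 0.0803]
eef_rot: [0.052, 0.999, -0.001, -0.002]
ft_force: [-1.1, 0.3, 0.5]
width: 0.0002
grip_force: 0.0
```

```bash
python3 -c "
from h import *
s=read_state();print(s['time'],s['joint_positions'].round(2),s['ee_pos'].round(4),s['ft_force'].round(2))
c=snap('side','side1');cv2.imwrite('pics/side1c.png',cv2.resize(c['image'][210:350,80:300,::-1],None,fx=3,fy=3))"
```

```text
4.7 [-0.1   0.63 -0.83  1.53  0.48  1.2   0.46] [0.522  0.3745 0.0803] [-1.06  0.31  0.52]
```

View pics/side1c.png

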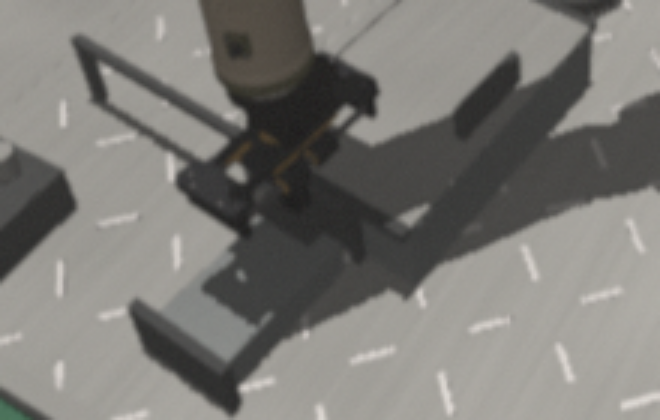

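The fingertips sit over the tab, near crop (310,215). Pressing in small steps.

Call:
{"api": "step_arm", "payload": {
  "delta_pos": [
    [0,0,-0.1],
    [0,0,-0.1],
    [0,0,-0.1],
    [0,0,-0.1],
    [0,0,-0.1],
    [0,0,0]
  ],
  "turn": [0,0,0,0,0,0]
}}

```text
time: 5.35
ee_pos: [0.5229, 0.3755, 0.0699]
eef_rot: [0.052, 0.999, 0.0, -0.0]
ft_force: [-0.1, -0.3, 0.0]
width: 0.0003
grip_force: 0.0
```

Call:
{"api": "step_arm", "payload": {
  "delta_pos": [
    [0,0,-0.08],
    [0,0,0]
  ],
  "turn": [0,0]
}}

```text
time: 5.55
ee_pos: [0.523, 0.3755, 0.0681]
eef_rot: [0.052, 0.999, 0.0, 0.0]
ft_force: [0.8, 0.1, 0.0]
width: 0.0003
grip_force: 0.2
```

Call:
{"api": "step_arm", "payload": {
  "delta_pos": [
    [0,0,-0.06],
    [0,0,0]
  ],
  "turn": [0,0]
}}

```text
time: 5.75
ee_pos: [0.523, 0.3755, 0.0665]
eef_rot: [0.052, 0.999, 0.0, 0.0]
ft_force: [0.1, 0.4, 0.9]
width: 0.0003
grip_force: 0.5
```

Call:
{"api": "step_arm", "payload": {
  "delta_pos": [
    [0,0,-0.06],
    [0,0,0]
  ],
  "turn": [0,0]
}}

```text
time: 5.95
ee_pos: [0.523, 0.3756, 0.065]
eef_rot: [0.052, 0.999, 0.0, 0.0]
ft_force: [1.0, 0.0, 0.4]
width: 0.0004
grip_force: 0.5
```

Call:
{"api": "step_arm", "payload": {
  "delta_pos": [
    [0,0,-0.06],
    [0,0,0]
  ],
  "turn": [0,0]
}}

```text
time: 6.15
ee_pos: [0.5231, 0.3756, 0.0645]
eef_rot: [0.052, 0.999, -0.0, 0.0]
ft_force: [-2.7, -4.5, 10.1]
width: 0.0005
grip_force: 5.3
```

Call:
{"api": "step_arm", "payload": {
  "delta_pos": [
    [0,0,-0.06],
    [0,0,0]
  ],
  "turn": [0,0]
}}

```text
time: 6.35
ee_pos: [0.5231, 0.3757, 0.0643]
eef_rot: [0.052, 0.999, -0.0, 0.001]
ft_force: [-7.2, -7.5, 23.2]
width: 0.0003
grip_force: 11.2
```

Rigid stop at z = 0.064 with 23 N, so the shutter is home. Going up and round behind the rib.

Call:
{"api": "step_arm", "payload": {
  "delta_pos": [
    [0,0,1],
    [0,0,1],
    [0,0,1],
    [0,0,1],
    [-0.715,-0.91,0],
    [-0.715,-0.91,0],
    [-0.715,-0.91,0],
    [-0.715,-0.91,0],
    [-0.715,-0.91,0],
    [-0.715,-0.91,0],
    [-0.715,-0.91,0],
    [-0.715,-0.91,0]
  ],
  "turn": [0,0,0,0,0,0,0,0,0,0,0,0]
}}

```text
time: 7.55
ee_pos: [0.3791, 0.1926, 0.1616]
eef_rot: [0.052, 0.999, 0.0, -0.0]
ft_force: [-0.1, -0.7, -0.3]
width: 0.0004
grip_force: 0.0
```

Call:
{"api": "step_arm", "payload": {
  "delta_pos": [
    [0,0,-1],
    [0,0,-1],
    [0,0,0]
  ],
  "turn": [0,0,0]
}}

```text
time: 7.85
ee_pos: [0.3782, 0.1924, 0.11]
eef_rot: [0.052, 0.999, -0.001, -0.002]
ft_force: [-0.3, 0.0, -0.0]
width: 0.0004
grip_force: 0.0
```

Run:
```python
from h import *
s=read_state();print(s['time'],s['joint_positions'].round(2),s['ee_pos'].round(4))
c=snap('side','side2');P=cloud(c);p=P.reshape(-1,3)
t=np.deg2rad(-5.6);X=np.array([np.cos(t),np.sin(t)]);Y=np.array([-X[1],X[0]]);o=np.array([.503,.182])
q=np.c_[(p[:,:2]-o)@X,(p[:,:2]-o)@Y,p[:,2]]
e=s['ee_pos'][:2]-o;print(e@X,e@Y)
a=q[(q[:,1]>.172)&(q[:,1]<.22)&(q[:,2]>.055)&(q[:,2]<.085)&(abs(q[:,0])<.03)];print('tab',len(a),np.percentile(a,[5,50,95],axis=0).round(3))
```

```text
7.85 [ 0.41  0.07 -1.    2.05  0.06  1.06  0.86] [0.3782 0.1924 0.11  ]
-0.12517274245636995 -0.001815373243238388
tab 272 [[-0.028  0.174  0.062]
 [-0.001  0.195  0.065]
 [ 0.027  0.215  0.068]]
```

Call:
{"api": "step_arm", "payload": {
  "delta_pos": [
    [0.4,-0.039,0],
    [0.4,-0.039,0],
    [0.8,-0.078,0],
    [0.8,-0.078,0],
    [0.8,-0.078,0],
    [0.8,-0.078,0],
    [0.8,-0.078,0],
    [0.8,-0.078,0],
    [0.8,-0.078,0],
    [0.8,-0.078,0],
    [0.8,-0.078,0],
    [0.8,-0.078,0]
  ],
  "turn": [0,0,0,0,0,0,0,0,0,0,0,0]
}}

```text
time: 9.1
ee_pos: [0.6012, 0.1724, 0.112]
eef_rot: [0.052, 0.999, 0.0, -0.001]
ft_force: [-4.0, 2.4, 2.6]
width: 0.0006
grip_force: 1.9
```

Call:
{"api": "step_arm", "payload": {
  "delta_pos": [
    [0.2,-0.02,0],
    [0.2,-0.02,0],
    [0.2,-0.02,0],
    [0.2,-0.02,0]
  ],
  "turn": [0,0,0,0]
}}

```text
time: 9.5
ee_pos: [0.6195, 0.1695, 0.1117]
eef_rot: [0.052, 0.999, -0.0, -0.001]
ft_force: [-3.6, -2.2, -1.4]
width: 0.0003
grip_force: 1.6
```

Call:
{"api": "step_arm", "payload": {
  "delta_pos": [
    [0.15,-0.015,0],
    [0.15,-0.015,0],
    [0,0,0]
  ],
  "turn": [0,0,0]
}}

```text
time: 9.8
ee_pos: [0.6264, 0.1692, 0.1118]
eef_rot: [0.052, 0.999, -0.0, -0.001]
ft_force: [-8.2, -3.0, 1.1]
width: 0.0002
grip_force: 3.9
```

Call:
{"api": "step_arm", "payload": {
  "delta_pos": [
    [0.08,-0.008,0],
    [0,0,0]
  ],
  "turn": [0,0]
}}

```text
time: 10.0
ee_pos: [0.6265, 0.1692, 0.1118]
eef_rot: [0.051, 0.999, -0.001, -0.003]
ft_force: [-18.9, -3.9, 8.5]
width: 0.0003
grip_force: 8.9
```

Call:
{"api": "step_arm", "payload": {
  "delta_pos": [
    [0.06,-0.006,0],
    [0,0,0]
  ],
  "turn": [0,0]
}}

```text
time: 10.2
ee_pos: [0.6265, 0.1692, 0.1118]
eef_rot: [0.051, 0.999, -0.002, -0.004]
ft_force: [-27.1, -5.3, 12.8]
width: 0.0001
grip_force: 12.7
```

Stop felt, so the cover is fully open. Backing off to look inside.

Call:
{"api": "step_arm", "payload": {
  "delta_pos": [
    [-0.4,0.04,0],
    [-0.3,0,0.8],
    [-0.5,0,1],
    [-0.5,0,1],
    [-0.5,0,1],
    [-0.8,0,1],
    [-1,0,1],
    [-1,0,1],
    [-1,0,0],
    [0,0,0]
  ],
  "turn": [0,0,0,0,0,0,0,0,0,0],
  "grip": 0
}}

```text
time: 11.2
ee_pos: [0.4797, 0.1714, 0.2839]
eef_rot: [0.051, 0.999, -0.0, 0.002]
ft_force: [-0.1, -0.7, 0.3]
width: 0.0725
grip_force: 0.0
```

```bash
cat > blk.py <<'E'
from h import *
t=np.deg2rad(-5.6);X=np.array([np.cos(t),np.sin(t)]);Y=np.array([-X[1],X[0]]);o=np.array([.503,.182])
def blocks(c,lo=.068,hi=.09,inside=True,verbose=True):
    P=cloud(c);e=P[...,:2]-o;qx=e@X;qy=e@Y;z=P[...,2]
    m=(z>lo)&(z<hi)
    if inside: m&=(abs(qx)<.107)&(abs(qy)<.155)
    m=cv2.morphologyEx(m.astype(np.uint8),cv2.MORPH_OPEN,np.ones((3,3)))
    k,l,s,ce=cv2.connectedComponentsWithStats(m);out=[]
    for i in range(1,k):
        if s[i,4]>60:
            p=P[l==i];r=cv2.minAreaRect((p[:,:2]*1000).astype(np.float32))
            out.append((r,ce[i]));
            if verbose: print(s[i,4],'px',ce[i].round(),'ctr',np.round(r[0],1),'sz',np.round(r[1],1),'ang',round(r[2],1),'z',np.percentile(p[:,2],[10,50,90]).round(3))
    return out
E
python3 - <<'E'
from blk import *
s=read_state();print(s['time'],s['joint_positions'].round(2),s['ee_pos'].round(4))
for n in('wrist','scene','side'):
    c=snap(n,n+'3');print(n,(-c['view'][:3,:3].T@c['view'][:3,3]).round(3));blocks(c)
E
```

```text
11.2 [ 0.45  0.13 -0.95  1.63  0.11  1.43  0.96] [0.4797 0.1714 0.2839]
wrist [0.401 0.181 0.445]
1787 px [265. 141.] ctr [454. 186.] sz [48.4 48.5] ang 79.0 z [0.079 0.081 0.082]
1871 px [347. 142.] ctr [464.4 279.8] sz [48.4 48.4] ang 5.2 z [0.079 0.081 0.082]
1836 px [182. 146.] ctr [449.8  90.3] sz [48.9 48.8] ang 87.0 z [0.079 0.08  0.082]
73 px [135. 184.] ctr [489.   28.3] sz [ 1.3 17.9] ang 84.1 z [0.07  0.078 0.084]
355 px [140. 226.] ctr [542.2  23.3] sz [ 1.8 87.5] ang 84.4 z [0.07  0.077 0.084]
1453 px [349. 213.] ctr [552.7 279. ] sz [48.5 48.4] ang 5.9 z [0.077 0.081 0.082]
1437 px [193. 213.] ctr [534.1  88.3] sz [49.  48.8] ang 76.6 z [0.078 0.08  0.082]
1530 px [265. 217.] ctr [546.8 178.1] sz [47.7 48.5] ang 83.6 z [0.078 0.08  0.082]
scene [ 1.294 -0.581  1.224]
166 px [341. 158.] ctr [468.4 277.3] sz [49.  50.6] ang 3.7 z [0.073 0.08  0.083]
172 px [318. 166.] ctr [457.8 183.4] sz [51.5 50. ] ang 78.4 z [0.073 0.079 0.083]
175 px [357. 173.] ctr [557.2 275. ] sz [48.6 51.6] ang 6.4 z [0.073 0.08  0.084]
178 px [295. 175.] ctr [454.6  87.7] sz [51.4 54.7] ang 82.1 z [0.074 0.08  0.084]
181 px [333. 183.] ctr [551.1 174.2] sz [48.8 49.7] ang 80.6 z [0.073 0.08  0.083]
183 px [309. 192.] ctr [538.   85.1] sz [51.4 50.7] ang 78.7 z [0.073 0.08  0.084]
side [-0.017  0.876  0.992]
177 px [228. 217.] ctr [533.3  85.2] sz [51.  50.5] ang 74.8 z [0.074 0.081 0.084]
186 px [249. 225.] ctr [449.   89.6] sz [51.3 47.2] ang 85.9 z [0.075 0.081 0.084]
190 px [210. 232.] ctr [548.1 175.2] sz [49.3 51.3] ang 83.1 z [0.075 0.081 0.084]
223 px [233. 244.] ctr [454.5 184. ] sz [50.  50.4] ang 79.7 z [0.073 0.081 0.084]
236 px [190. 252.] ctr [552.8 276. ] sz [48.8 51.4] ang 8.3 z [0.073 0.081 0.084]
240 px [214. 263.] ctr [464.5 277.9] sz [49.3 51.4] ang 4.0 z [0.074 0.081 0.084]
```

View pics/wrist3.png

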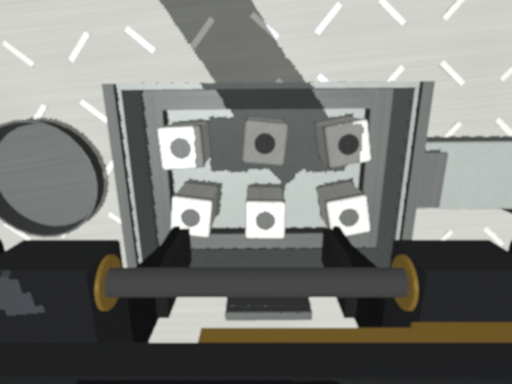

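Six blocks, tops at pixels (180,147), (265,143), (348,144), (190,217), (265,220), (348,217), each measured 48.5 mm square at z = 0.081 (consistent). Going for the one at (0.451,0.089).

Call:
{"api": "step_arm", "payload": {
  "delta_pos": [
    [-0.29,-0.825,-0.5],
    [-0.29,-0.825,-0.5],
    [-0.29,-0.825,-0.5],
    [-0.29,-0.825,-0.5],
    [0,0,-1],
    [0,0,-1],
    [0,0,-1],
    [0,0,-1],
    [0,0,-1],
    [0,0,0]
  ],
  "turn": [0,0,0,0,0,0,0,0,0,0],
  "grip": 0.15,
  "newtons": 45
}}

```text
time: 12.35
ee_pos: [0.4505, 0.0873, 0.1042]
eef_rot: [0.052, 0.999, 0.001, -0.003]
ft_force: [0.5, 0.1, -0.2]
width: 0.074
grip_force: 0.0
```

Run:
```python
from blk import *
s=read_state();print(s['time'],s['joint_positions'].round(2),s['ee_pos'].round(4),s['width'])
for n in('wrist','side'):
    c=snap(n,n+'4');print(n);blocks(c)
```

```text
12.35 [ 0.55  0.17 -0.88  1.98  0.14  1.06  1.07] [0.4505 0.0873 0.1042] 0.07397745790689414
wrist
5545 px [407. 210.] ctr [454.  185.4] sz [49.2 48.7] ang 79.2 z [0.077 0.081 0.082]
5703 px [257. 221.] ctr [449.5  89.7] sz [48.7 48.8] ang 86.6 z [0.079 0.081 0.082]
1887 px [268. 313.] ctr [520.6  91.1] sz [49.1 22.5] ang 78.1 z [0.072 0.08  0.081]
169 px [175. 328.] ctr [521.6  24.8] sz [ 0.7 30.6] ang 84.5 z [0.07  0.077 0.083]
side
94 px [225. 219.] ctr [536.4  98.5] sz [25.7 48.6] ang 80.9 z [0.071 0.081 0.084]
169 px [250. 225.] ctr [449.5  89. ] sz [48.2 49.5] ang 89.7 z [0.074 0.081 0.084]
205 px [210. 232.] ctr [547.8 176.8] sz [49.4 52.5] ang 84.2 z [0.073 0.081 0.084]
219 px [233. 244.] ctr [453.1 183.5] sz [52.5 48.8] ang 80.5 z [0.075 0.081 0.084]
235 px [190. 252.] ctr [553.2 276.7] sz [48.8 53.9] ang 7.2 z [0.073 0.081 0.084]
244 px [214. 263.] ctr [464.7 278.6] sz [49.3 49. ] ang 5.1 z [0.074 0.081 0.084]
```

Call:
{"api": "step_arm", "payload": {
  "delta_pos": [
    [0,0.09,-0.8],
    [0,0,-0.8],
    [0,0,-0.8],
    [0,0,-0.08],
    [0,0,0]
  ],
  "turn": [0,0,0,0,0]
}}

```text
time: 12.95
ee_pos: [0.4527, 0.09, 0.0461]
eef_rot: [0.052, 0.999, 0.0, 0.0]
ft_force: [0.4, -0.5, -0.4]
width: 0.0741
grip_force: 0.0
```

Call:
{"api": "step_arm", "payload": {
  "delta_pos": [
    [0,0,0],
    [0,0,0],
    [0,0,0],
    [0,0,0],
    [0,0,0]
  ],
  "turn": [0,0,0,0,0],
  "grip": 1,
  "newtons": 45
}}

```text
time: 13.45
ee_pos: [0.4522, 0.0894, 0.0455]
eef_rot: [0.052, 0.999, -0.0, 0.0]
ft_force: [-2.2, -1.6, 5.4]
width: 0.0478
grip_force: 44.5
```

Call:
{"api": "step_arm", "payload": {
  "delta_pos": [
    [0,0,0.5],
    [0,0,1],
    [0,0,1],
    [0,0,1],
    [0,0,1],
    [0,0,1],
    [0,0,0.5],
    [0,0,0],
    [0,0,0],
    [0,0,0]
  ],
  "turn": [0,0,0,0,0,0,0,0,0,0]
}}

```text
time: 14.45
ee_pos: [0.4512, 0.0896, 0.1938]
eef_rot: [0.052, 0.999, 0.0, -0.001]
ft_force: [-0.4, 0.6, -2.4]
width: 0.0482
grip_force: 44.5
```

Call:
{"api": "step_arm", "payload": {
  "delta_pos": [
    [0,0,0],
    [0,0,0]
  ],
  "turn": [0,0]
}}

```text
time: 14.65
ee_pos: [0.4516, 0.0897, 0.1944]
eef_rot: [0.052, 0.999, 0.0, -0.001]
ft_force: [-0.1, 0.6, -1.6]
width: 0.0477
grip_force: 44.5
```

Load about 2 N, so this one is hollow and goes in the pan.

Call:
{"api": "step_arm", "payload": {
  "delta_pos": [
    [0.605,-0.95,0],
    [0.605,-0.95,0],
    [0.605,-0.95,0],
    [0.605,-0.95,0],
    [0.605,-0.95,0],
    [0.605,-0.95,0],
    [0.605,-0.95,0],
    [0.605,-0.95,0],
    [0.605,-0.95,0],
    [0.605,-0.95,0],
    [0.605,-0.95,0],
    [0.605,-0.95,0]
  ],
  "turn": [0.2,0.2,0.2,0.2,0.2,0.2,0.07,0,0,0,0,0]
}}

```text
time: 15.85
ee_pos: [0.6338, -0.1964, 0.1942]
eef_rot: [-0.024, 1.0, 0.0, -0.001]
ft_force: [0.8, 0.1, -2.3]
width: 0.0476
grip_force: 44.5
```

Call:
{"api": "step_arm", "payload": {
  "delta_pos": [
    [0,0,0],
    [0,0,-1],
    [0,0,-1],
    [0,0,-1],
    [0,0,-1],
    [0,0,-1],
    [0,0,-0.5],
    [0,0,-0.2],
    [0,0,0]
  ],
  "turn": [0,0,0,0,0,0,0,0,0]
}}

```text
time: 16.75
ee_pos: [0.6334, -0.195, 0.0525]
eef_rot: [-0.024, 1.0, 0.0, -0.0]
ft_force: [0.1, 0.6, -1.1]
width: 0.0478
grip_force: 44.5
```

Run:
```python
from h import *
s=read_state();print(s['time'],s['joint_positions'].round(2),s['ee_pos'].round(4),s['ft_force'].round(1),s['width'])
c=snap('scene','scene5');cv2.imwrite('pics/s5.png',cv2.resize(c['image'][150:310,150:340,::-1],None,fx=3,fy=3))
```

```text
16.75 [ 0.69  0.64 -0.64  1.5   0.4   1.14  1.59] [ 0.6334 -0.195   0.0525] [ 0.1  0.6 -1.1] 0.04777589518695007
```

View pics/s5.png

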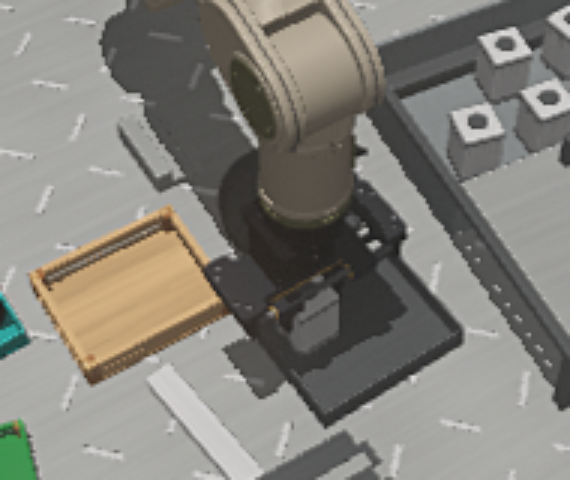

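The block hangs inside the pan's left corner at crop (310,320). Lowering and releasing, then moving to the next.

Call:
{"api": "step_arm", "payload": {
  "delta_pos": [
    [0,0,-0.2],
    [0,0,-0.12],
    [0,0,-0.08],
    [0,0,0]
  ],
  "turn": [0,0,0,0]
}}

```text
time: 17.2
ee_pos: [0.6336, -0.1953, 0.0427]
eef_rot: [-0.024, 1.0, -0.0, 0.0]
ft_force: [1.1, 0.8, -2.2]
width: 0.048
grip_force: 44.5
```

Call:
{"api": "step_arm", "payload": {
  "delta_pos": [
    [0,0,0],
    [0,0,0],
    [0,0,0],
    [0,0,0.5],
    [0,0,1],
    [0,0,1],
    [0,0,1],
    [0,0,0.5]
  ],
  "turn": [0,0,0,0,0,0,0,0],
  "grip": 0.22
}}

```text
time: 18.0
ee_pos: [0.6346, -0.1953, 0.146]
eef_rot: [-0.024, 1.0, -0.001, 0.002]
ft_force: [0.2, -0.2, 0.0]
width: 0.0678
grip_force: 0.0
```

Call:
{"api": "step_arm", "payload": {
  "delta_pos": [
    [-0.33,0.945,0],
    [-0.33,0.945,0],
    [-0.33,0.945,0],
    [-0.33,0.945,0],
    [-0.33,0.945,0],
    [-0.33,0.945,0],
    [-0.33,0.945,0],
    [-0.33,0.945,0],
    [-0.33,0.945,0],
    [-0.33,0.945,0],
    [-0.33,0.945,0],
    [-0.33,0.945,0]
  ],
  "turn": [-0.4,-0.4,-0.4,-0.4,-0.4,-0.3,0,0,0,0,0,0],
  "grip": 0.15
}}

```text
time: 19.2
ee_pos: [0.5339, 0.0891, 0.1427]
eef_rot: [0.113, 0.994, -0.0, 0.0]
ft_force: [-0.1, -0.1, -0.1]
width: 0.0738
grip_force: 0.0
```

Call:
{"api": "step_arm", "payload": {
  "delta_pos": [
    [0,0,-0.8],
    [0,0,-0.6],
    [0,0,0]
  ],
  "turn": [0,0,0]
}}

```text
time: 19.5
ee_pos: [0.5331, 0.0872, 0.1054]
eef_rot: [0.114, 0.994, -0.0, -0.002]
ft_force: [0.4, -0.4, -0.7]
width: 0.0742
grip_force: 0.0
```

```bash
cat > look.py <<'E'
from blk import *
import sys
s=read_state();q=s['eef_rot'];print(s['time'],s['joint_positions'].round(2),s['ee_pos'].round(4),'tooly',round(np.degrees(2*np.arctan2(q[1],q[0]))-90,1),round(s['width'],4))
for n in sys.argv[1:]:
    c=snap(n,n+f"_{s['time']:.0f}");print(n);blocks(c)
E
python3 look.py wrist
```

```text
19.5 [ 0.41  0.35 -0.77  1.79  0.27  1.12  0.89] [0.5331 0.0872 0.1054] tooly 76.9 0.0742
wrist
8712 px [394.  55.] ctr [454.2 185. ] sz [48.5 48.5] ang 79.1 z [0.079 0.081 0.082]
5655 px [395. 210.] ctr [547.  177.2] sz [49.  48.3] ang 83.6 z [0.077 0.081 0.082]
5592 px [255. 224.] ctr [533.7  87.9] sz [48.3 47.9] ang 76.7 z [0.079 0.081 0.082]
91 px [150. 211.] ctr [508.9  26.2] sz [ 0.9 10.7] ang 84.4 z [0.07  0.075 0.083]
150 px [154. 233.] ctr [523.2  24.8] sz [ 1.  15.3] ang 84.5 z [0.07  0.078 0.084]
198 px [174. 316.] ctr [586.2  18.6] sz [ 1.  16.5] ang 85.2 z [0.07  0.077 0.084]
```

Call:
{"api": "step_arm", "payload": {
  "delta_pos": [
    [0,0,-0.8],
    [0,0,-0.8],
    [0,0,-0.8],
    [0,0,0]
  ],
  "turn": [0,0,0,0]
}}

```text
time: 19.95
ee_pos: [0.5334, 0.0873, 0.046]
eef_rot: [0.114, 0.993, -0.0, -0.002]
ft_force: [-0.3, 0.9, 0.8]
width: 0.0739
grip_force: 0.0
```

Call:
{"api": "step_arm", "payload": {
  "delta_pos": [
    [0,0,0],
    [0,0,0],
    [0,0,0],
    [0,0,0],
    [0,0,0]
  ],
  "turn": [0,0,0,0,0],
  "grip": 1
}}

```text
time: 20.45
ee_pos: [0.5348, 0.0864, 0.0484]
eef_rot: [0.114, 0.993, -0.001, 0.0]
ft_force: [-2.0, -6.2, 7.1]
width: 0.048
grip_force: 45.0
```

Call:
{"api": "step_arm", "payload": {
  "delta_pos": [
    [0,0,0.5],
    [0,0,1],
    [0,0,1],
    [0,0,1],
    [0,0,1],
    [0,0,1],
    [0,0,0.5],
    [0,0,0],
    [0,0,0],
    [0,0,0]
  ],
  "turn": [0,0,0,0,0,0,0,0,0,0]
}}

```text
time: 21.45
ee_pos: [0.5335, 0.088, 0.196]
eef_rot: [0.113, 0.994, -0.0, -0.001]
ft_force: [-0.7, -0.8, -7.5]
width: 0.0477
grip_force: 45.0
```

Call:
{"api": "step_arm", "payload": {
  "delta_pos": [
    [0,0,0],
    [0,0,0]
  ],
  "turn": [0,0]
}}

```text
time: 21.65
ee_pos: [0.5341, 0.0882, 0.1968]
eef_rot: [0.113, 0.994, 0.0, -0.001]
ft_force: [0.5, -0.4, -8.3]
width: 0.0475
grip_force: 45.0
```

About 8 N: canister, so it goes in the crate.

Call:
{"api": "step_arm", "payload": {
  "delta_pos": [
    [-0.02,-0.96,0],
    [-0.02,-0.96,0],
    [-0.02,-0.96,0],
    [-0.02,-0.96,0],
    [-0.02,-0.96,0],
    [-0.02,-0.96,0],
    [-0.02,-0.96,0],
    [-0.02,-0.96,0],
    [-0.02,-0.96,0],
    [-0.02,-0.96,0],
    [-0.02,-0.96,0],
    [-0.02,-0.96,0]
  ],
  "turn": [0,0,0.3,0.3,0.3,0.3,0.3,0.3,0.25,0,0,0]
}}

```text
time: 22.85
ee_pos: [0.5282, -0.2007, 0.1972]
eef_rot: [-0.009, 1.0, 0.0, -0.0]
ft_force: [0.6, -0.5, -9.2]
width: 0.0479
grip_force: 45.0
```

Call:
{"api": "step_arm", "payload": {
  "delta_pos": [
    [-0.02,-0.96,0],
    [-0.02,-0.96,0],
    [-0.02,-0.96,0],
    [-0.02,-0.96,0],
    [-0.02,-0.96,0],
    [-0.02,-0.96,0],
    [0,-0.96,0],
    [0,0,0]
  ],
  "turn": [0,0,0,0,0,0,0,0]
}}

```text
time: 23.65
ee_pos: [0.5237, -0.3724, 0.1963]
eef_rot: [-0.007, 1.0, -0.0, -0.001]
ft_force: [0.3, -1.1, -8.4]
width: 0.0477
grip_force: 45.0
```

Call:
{"api": "step_arm", "payload": {
  "delta_pos": [
    [0,0,-1],
    [0,0,-1],
    [0,0,-1],
    [0,0,-1],
    [0,0,-1],
    [0,0,-0.5],
    [0,0,0]
  ],
  "turn": [0,0,0,0,0,0,0]
}}

```text
time: 24.35
ee_pos: [0.5243, -0.3669, 0.0579]
eef_rot: [-0.009, 1.0, 0.001, -0.002]
ft_force: [-0.6, 0.1, -8.5]
width: 0.0476
grip_force: 45.0
```

Run:
```python
from h import *
s=read_state();print(s['time'],s['joint_positions'].round(2),s['ee_pos'].round(4),s['ft_force'].round(1),s['width'])
c=snap('scene','scene6');a=cv2.resize(c['image'][180:310,140:340,::-1],None,fx=2,fy=2)
c=snap('side','side6');b=cv2.resize(c['image'][120:250,150:350,::-1],None,fx=2,fy=2)
cv2.imwrite('pics/s6.png',np.vstack([a,b]))
```

```text
24.35 [ 0.94  0.56 -0.53  1.57  0.3   1.1   1.92] [ 0.5243 -0.3669  0.0579] [-0.6  0.1 -8.5] 0.047599884030405895
```

View pics/s6.png

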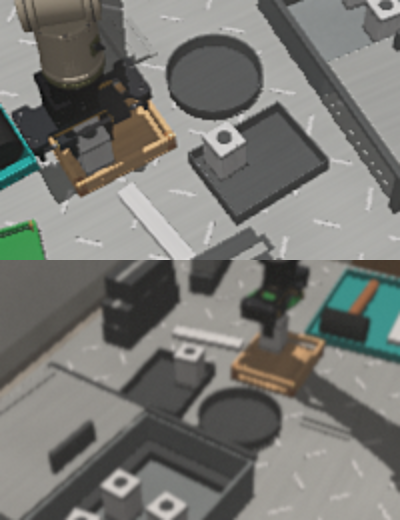

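Block 1 stands in the pan at (222,155) and the canister is inside the crate at (95,145). Setting it down, then going to the middle-far block.

Call:
{"api": "step_arm", "payload": {
  "delta_pos": [
    [0,0,-0.2],
    [0,0,-0.13],
    [0,0,-0.07],
    [0,0,0]
  ],
  "turn": [0,0,0,0]
}}

```text
time: 24.85
ee_pos: [0.5253, -0.3678, 0.05]
eef_rot: [-0.009, 1.0, 0.0, -0.0]
ft_force: [-0.2, 0.7, -8.7]
width: 0.0477
grip_force: 45.0
```

Call:
{"api": "step_arm", "payload": {
  "delta_pos": [
    [0,0,0],
    [0,0,0],
    [0,0,0],
    [0,0,0.5],
    [0,0,1],
    [0,0,1],
    [0,0,1],
    [0,0,0.5]
  ],
  "turn": [0,0,0,0,0,0,0,0],
  "grip": 0.22
}}

```text
time: 25.65
ee_pos: [0.5267, -0.3683, 0.1538]
eef_rot: [-0.009, 1.0, -0.001, 0.002]
ft_force: [0.8, 0.7, -0.0]
width: 0.0679
grip_force: 0.0
```

Call:
{"api": "step_arm", "payload": {
  "delta_pos": [
    [0.04,0.99,0],
    [0.04,0.99,0],
    [0.04,0.99,0],
    [0.04,0.99,0],
    [0.04,0.99,0],
    [0.04,0.99,0],
    [0.04,0.99,0],
    [0.04,0.99,0],
    [0.04,0.99,0],
    [0.04,0.99,0],
    [0.04,0.99,0],
    [0.04,0.99,0]
  ],
  "turn": [0,0,-0.2,-0.2,-0.2,-0.2,-0.2,-0.1,0,0,0,0],
  "grip": 0.15
}}

```text
time: 26.85
ee_pos: [0.5374, -0.0698, 0.1504]
eef_rot: [0.057, 0.998, -0.0, 0.0]
ft_force: [0.3, -0.3, -0.2]
width: 0.074
grip_force: 0.0
```

Call:
{"api": "step_arm", "payload": {
  "delta_pos": [
    [0.04,0.99,0],
    [0.04,0.99,0],
    [0.04,0.99,0],
    [0.04,0.99,0],
    [0.04,0.99,0],
    [0.04,0.99,0],
    [0.04,0.99,0],
    [0.04,0.99,0],
    [0.04,0.99,0],
    [0.04,0.99,0],
    [0,0,-0.8],
    [0,0,-0.6]
  ],
  "turn": [0,0,0,0,0,0,0,0,0,0,0,0]
}}

```text
time: 28.05
ee_pos: [0.5472, 0.1774, 0.1145]
eef_rot: [0.056, 0.998, 0.0, 0.0]
ft_force: [0.5, -0.5, 0.4]
width: 0.0741
grip_force: 0.0
```

```bash
python3 look.py wrist
```

```text
28.05 [ 0.24  0.42 -0.78  1.69  0.32  1.16  0.83] [0.5472 0.1774 0.1145] tooly 83.6 0.0741
wrist
7810 px [411.  68.] ctr [465.  279.1] sz [48.6 48.5] ang 4.9 z [0.079 0.081 0.082]
7331 px [249.  67.] ctr [454.3 185.6] sz [48.3 48.6] ang 79.2 z [0.079 0.081 0.082]
5375 px [406. 208.] ctr [553.2 278.9] sz [49.2 49.4] ang 6.1 z [0.077 0.081 0.082]
5192 px [253. 217.] ctr [547.2 177.3] sz [48.6 48.8] ang 83.5 z [0.079 0.081 0.082]
65 px [ 21. 217.] ctr [529.   24.2] sz [ 1. 10.] ang 83.0 z [0.073 0.075 0.078]
```

Call:
{"api": "step_arm", "payload": {
  "delta_pos": [
    [0,0,-0.9],
    [0,0,-0.9],
    [0,0,-0.8],
    [0,0,0]
  ],
  "turn": [0,0,0,0]
}}

```text
time: 28.5
ee_pos: [0.5459, 0.1749, 0.0477]
eef_rot: [0.057, 0.998, -0.001, -0.002]
ft_force: [0.4, 0.2, 0.8]
width: 0.074
grip_force: 0.0
```

Call:
{"api": "step_arm", "payload": {
  "delta_pos": [
    [0,0,0],
    [0,0,0],
    [0,0,0],
    [0,0,0],
    [0,0,0]
  ],
  "turn": [0,0,0,0,0],
  "grip": 1
}}

```text
time: 29.0
ee_pos: [0.5479, 0.1765, 0.0508]
eef_rot: [0.057, 0.998, -0.0, 0.0]
ft_force: [-0.7, -1.7, 5.3]
width: 0.0473
grip_force: 45.0
```

Call:
{"api": "step_arm", "payload": {
  "delta_pos": [
    [0,0,0.5],
    [0,0,1],
    [0,0,1],
    [0,0,1],
    [0,0,1],
    [0,0,1],
    [0,0,0.5],
    [0,0,0],
    [0,0,0],
    [0,0,0]
  ],
  "turn": [0,0,0,0,0,0,0,0,0,0]
}}

```text
time: 30.0
ee_pos: [0.5468, 0.1764, 0.1986]
eef_rot: [0.057, 0.998, -0.0, -0.001]
ft_force: [0.0, 0.1, -3.5]
width: 0.048
grip_force: 45.0
```

Call:
{"api": "step_arm", "payload": {
  "delta_pos": [
    [0,0,0],
    [0,0,0]
  ],
  "turn": [0,0]
}}

```text
time: 30.2
ee_pos: [0.5472, 0.1766, 0.1993]
eef_rot: [0.057, 0.998, -0.0, -0.001]
ft_force: [-0.4, -0.2, -3.1]
width: 0.0475
grip_force: 45.0
```

Call:
{"api": "step_arm", "payload": {
  "delta_pos": [
    [0,0,0],
    [0,0,0]
  ],
  "turn": [0,0]
}}

```text
time: 30.4
ee_pos: [0.5474, 0.1767, 0.1999]
eef_rot: [0.057, 0.998, 0.0, -0.0]
ft_force: [-0.5, 0.6, -1.5]
width: 0.0474
grip_force: 45.0
```

Call:
{"api": "step_arm", "payload": {
  "delta_pos": [
    [0,0,0]
  ],
  "turn": [0]
}}

```text
time: 30.5
ee_pos: [0.5474, 0.1767, 0.2]
eef_rot: [0.057, 0.998, 0.0, -0.0]
ft_force: [-0.3, -0.3, -3.0]
width: 0.0478
grip_force: 45.0
```

Call:
{"api": "step_arm", "payload": {
  "delta_pos": [
    [0,0,0]
  ],
  "turn": [0]
}}

```text
time: 30.6
ee_pos: [0.5475, 0.1767, 0.2001]
eef_rot: [0.057, 0.998, 0.0, 0.0]
ft_force: [0.2, -0.3, -1.7]
width: 0.0478
grip_force: 45.0
```

Call:
{"api": "step_arm", "payload": {
  "delta_pos": [
    [0,0,0]
  ],
  "turn": [0]
}}

```text
time: 30.7
ee_pos: [0.5475, 0.1767, 0.2001]
eef_rot: [0.057, 0.998, 0.0, 0.0]
ft_force: [-1.1, 0.5, -2.3]
width: 0.0477
grip_force: 45.0
```

```bash
python3 -c "
from h import *
for i in range(4):
    camera('wrist'); print(read_state()['ft_force'].round(2))"
```

```text
[-0.45  0.84 -1.59]
[ 0.21 -0.46 -1.24]
[-0.77  0.51 -2.27]
[ 0.34 -0.24 -2.81]
```

Mean about 2.1 N: hollow, so it goes in the pan's opposite corner.

Call:
{"api": "step_arm", "payload": {
  "delta_pos": [
    [0.47,-0.945,0],
    [0.47,-0.945,0],
    [0.47,-0.945,0],
    [0.47,-0.945,0],
    [0.47,-0.945,0],
    [0.47,-0.945,0],
    [0.47,-0.945,0],
    [0.47,-0.945,0],
    [0.47,-0.945,0],
    [0.47,-0.945,0],
    [0.47,-0.945,0],
    [0.47,-0.945,0]
  ],
  "turn": [0,0,0.2,0.2,0.2,0.2,0.2,0.2,0.14,0,0,0]
}}

```text
time: 32.1
ee_pos: [0.6888, -0.1079, 0.1999]
eef_rot: [-0.024, 1.0, 0.0, -0.0]
ft_force: [0.4, 0.9, -2.1]
width: 0.0476
grip_force: 45.0
```

Call:
{"api": "step_arm", "payload": {
  "delta_pos": [
    [0,0,0],
    [0,0,-1],
    [0,0,-1],
    [0,0,-1],
    [0,0,-1],
    [0,0,-1],
    [0,0,-0.5],
    [0,0,-0.3],
    [0,0,0]
  ],
  "turn": [0,0,0,0,0,0,0,0,0]
}}

```text
time: 33.0
ee_pos: [0.6882, -0.1066, 0.0547]
eef_rot: [-0.024, 1.0, 0.0, -0.0]
ft_force: [0.2, -0.0, -2.2]
width: 0.0477
grip_force: 45.0
```

Call:
{"api": "step_arm", "payload": {
  "delta_pos": [
    [0,0,-0.12],
    [0,0,-0.1],
    [0,0,0]
  ],
  "turn": [0,0,0]
}}

```text
time: 33.3
ee_pos: [0.6886, -0.1068, 0.0499]
eef_rot: [-0.024, 1.0, -0.0, 0.0]
ft_force: [-0.2, 0.1, -2.0]
width: 0.0475
grip_force: 45.0
```

Call:
{"api": "step_arm", "payload": {
  "delta_pos": [
    [0,0,-0.07],
    [0,0,0]
  ],
  "turn": [0,0]
}}

```text
time: 33.5
ee_pos: [0.6885, -0.1068, 0.0479]
eef_rot: [-0.024, 1.0, 0.0, 0.0]
ft_force: [0.1, 0.0, -2.0]
width: 0.0474
grip_force: 45.0
```

Call:
{"api": "step_arm", "payload": {
  "delta_pos": [
    [0,0,0],
    [0,0,0],
    [0,0,0],
    [0,0,0.5],
    [0,0,1],
    [0,0,1],
    [0,0,1],
    [0,0,0.8]
  ],
  "turn": [0,0,0,0,0,0,0,0],
  "grip": 0.22
}}

```text
time: 34.3
ee_pos: [0.6889, -0.1066, 0.1583]
eef_rot: [-0.024, 1.0, -0.0, 0.001]
ft_force: [-0.3, -0.6, 0.9]
width: 0.068
grip_force: 0.0
```

Call:
{"api": "step_arm", "payload": {
  "delta_pos": [
    [-0.5,0.96,0],
    [-0.5,0.96,0],
    [-0.5,0.96,0],
    [-0.5,0.96,0],
    [-0.5,0.96,0],
    [-0.5,0.96,0],
    [-0.5,0.96,0],
    [-0.5,0.96,0],
    [-0.5,0.96,0],
    [-0.5,0.96,0],
    [-0.4,0.96,0],
    [0,0.96,0]
  ],
  "turn": [0.1,0.1,0.1,0.1,0.1,0,0,0,0,0,0,0]
}}

```text
time: 35.5
ee_pos: [0.5526, 0.1825, 0.1567]
eef_rot: [-0.054, 0.999, -0.0, 0.001]
ft_force: [0.2, -0.1, -0.5]
width: 0.0679
grip_force: 0.0
```

Call:
{"api": "step_arm", "payload": {
  "delta_pos": [
    [0,0.96,0],
    [0,0.96,0],
    [0,0.96,0],
    [0,0.96,0],
    [0,0,-0.9],
    [0,0,-0.8],
    [0,0,0]
  ],
  "turn": [0,0,0,0,0,0,0]
}}

```text
time: 36.2
ee_pos: [0.5524, 0.2766, 0.1113]
eef_rot: [-0.054, 0.999, -0.001, -0.001]
ft_force: [-0.5, 0.1, -0.1]
width: 0.0683
grip_force: 0.0
```

```bash
python3 look.py wrist
```

```text
36.2 [ 0.07  0.53 -0.81  1.58  0.4   1.21  0.87] [0.5524 0.2766 0.1113] tooly 96.2 0.0683
wrist
7951 px [113.  43.] ctr [454.3 185.9] sz [48.6 48.6] ang 79.0 z [0.079 0.081 0.082]
7375 px [274.  79.] ctr [464.9 279.7] sz [48.5 48.5] ang 5.1 z [0.08  0.081 0.082]
5311 px [256. 220.] ctr [553.2 278.7] sz [48.5 48.4] ang 5.9 z [0.079 0.081 0.082]
```

Call:
{"api": "step_arm", "payload": {
  "delta_pos": [
    [0,0.06,-0.9],
    [0,0,-0.9],
    [0,0,-0.8],
    [0,0,0]
  ],
  "turn": [0,0,0,0]
}}

```text
time: 36.65
ee_pos: [0.5529, 0.2779, 0.0471]
eef_rot: [-0.053, 0.999, -0.0, -0.001]
ft_force: [0.8, -1.4, -0.5]
width: 0.0682
grip_force: 0.0
```

Call:
{"api": "step_arm", "payload": {
  "delta_pos": [
    [0,0,0],
    [0,0,0],
    [0,0,0],
    [0,0,0],
    [0,0,0]
  ],
  "turn": [0,0,0,0,0],
  "grip": 1
}}

```text
time: 37.15
ee_pos: [0.5545, 0.278, 0.0492]
eef_rot: [-0.053, 0.999, -0.0, 0.001]
ft_force: [0.5, -4.2, 7.1]
width: 0.0475
grip_force: 45.0
```

Call:
{"api": "step_arm", "payload": {
  "delta_pos": [
    [0,0,0.5],
    [0,0,1],
    [0,0,1],
    [0,0,1],
    [0,0,1],
    [0,0,1],
    [0,0,0.5],
    [0,0,0],
    [0,0,0],
    [0,0,0]
  ],
  "turn": [0,0,0,0,0,0,0,0,0,0]
}}

```text
time: 38.15
ee_pos: [0.5528, 0.2782, 0.1962]
eef_rot: [-0.054, 0.999, -0.0, -0.001]
ft_force: [0.5, -0.7, -4.7]
width: 0.0475
grip_force: 45.0
```

Call:
{"api": "step_arm", "payload": {
  "delta_pos": [
    [0,0,0],
    [0,0,0],
    [0,0,0]
  ],
  "turn": [0,0,0]
}}

```text
time: 38.45
ee_pos: [0.5533, 0.2786, 0.1974]
eef_rot: [-0.054, 0.999, -0.0, -0.0]
ft_force: [0.6, -0.4, -5.2]
width: 0.0474
grip_force: 45.0
```

Call:
{"api": "step_arm", "payload": {
  "delta_pos": [
    [0,0,0]
  ],
  "turn": [0]
}}

```text
time: 38.55
ee_pos: [0.5534, 0.2787, 0.1977]
eef_rot: [-0.054, 0.999, 0.0, -0.0]
ft_force: [0.6, 0.1, -5.0]
width: 0.048
grip_force: 45.0
```

Call:
{"api": "step_arm", "payload": {
  "delta_pos": [
    [0,0,0]
  ],
  "turn": [0]
}}

```text
time: 38.65
ee_pos: [0.5534, 0.2787, 0.1978]
eef_rot: [-0.054, 0.999, 0.0, -0.0]
ft_force: [-0.4, 0.3, -4.7]
width: 0.0481
grip_force: 45.0
```

About 5 N: solid, so it goes in the dish's lower half.

Call:
{"api": "step_arm", "payload": {
  "delta_pos": [
    [-0.157,-0.98,0],
    [-0.157,-0.98,0],
    [-0.157,-0.98,0],
    [-0.157,-0.98,0],
    [-0.157,-0.98,0],
    [-0.157,-0.98,0],
    [-0.157,-0.98,0],
    [-0.157,-0.98,0],
    [-0.157,-0.98,0],
    [-0.157,-0.98,0],
    [-0.157,-0.98,0],
    [-0.157,-0.98,0]
  ],
  "turn": [0,0,-0.2,-0.2,-0.2,-0.2,-0.1,0,0,0,0,0]
}}

```text
time: 39.85
ee_pos: [0.5061, -0.0161, 0.198]
eef_rot: [0.0, 1.0, -0.0, 0.0]
ft_force: [1.5, -0.2, -4.7]
width: 0.0476
grip_force: 45.0
```

Call:
{"api": "step_arm", "payload": {
  "delta_pos": [
    [-0.157,-0.98,0],
    [-0.157,-0.98,0],
    [-0.157,-0.98,0],
    [-0.157,-0.98,0],
    [-0.157,-0.98,0],
    [-0.157,-0.98,0],
    [0,0,0]
  ],
  "turn": [0,0,0,0,0,0,0]
}}

```text
time: 40.55
ee_pos: [0.4818, -0.1662, 0.1977]
eef_rot: [0.003, 1.0, -0.001, -0.0]
ft_force: [0.6, 0.2, -5.3]
width: 0.0477
grip_force: 45.0
```

Call:
{"api": "step_arm", "payload": {
  "delta_pos": [
    [0,0,-1],
    [0,0,-1],
    [0,0,-1],
    [0,0,-1],
    [0,0,-1],
    [0,0,-0.6],
    [0,0,0]
  ],
  "turn": [0,0,0,0,0,0,0]
}}

```text
time: 41.25
ee_pos: [0.4817, -0.1615, 0.0562]
eef_rot: [0.0, 1.0, 0.001, -0.001]
ft_force: [0.4, -0.4, -4.6]
width: 0.0475
grip_force: 45.0
```

Run:
```python
from h import *
s=read_state();print(s['time'],s['joint_positions'].round(2),s['ee_pos'].round(4),s['ft_force'].round(1),s['width'])
c=snap('scene','scene7');a=cv2.resize(c['image'][170:300,140:340,::-1],None,fx=2,fy=2)
c=snap('side','side7');b=cv2.resize(c['image'][120:250,150:350,::-1],None,fx=2,fy=2)
cv2.imwrite('pics/s7.png',np.vstack([a,b]))
```

```text
41.25 [ 0.78  0.31 -0.62  1.92  0.21  0.98  1.64] [ 0.4817 -0.1615  0.0562] [ 0.4 -0.4 -4.6] 0.04750519485338282
```

View pics/s7.png

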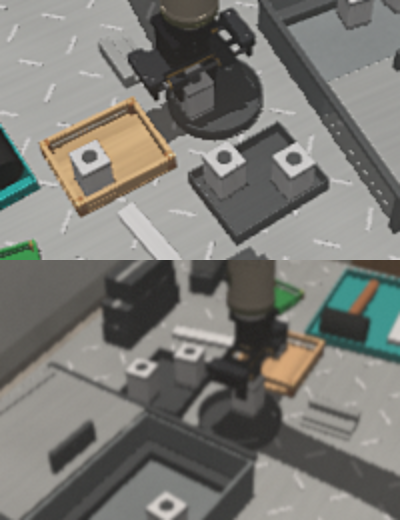

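The block is inside the dish at (198,95); two hollow blocks in the pan and the canister in the crate all stand well. Setting down, then next.

Call:
{"api": "step_arm", "payload": {
  "delta_pos": [
    [0,0,-0.2],
    [0,0,-0.12],
    [0,0,-0.04],
    [0,0,0]
  ],
  "turn": [0,0,0,0]
}}

```text
time: 41.75
ee_pos: [0.4828, -0.1623, 0.0489]
eef_rot: [0.0, 1.0, -0.0, 0.0]
ft_force: [-0.6, 0.0, -5.1]
width: 0.0476
grip_force: 45.0
```

Call:
{"api": "step_arm", "payload": {
  "delta_pos": [
    [0,0,0],
    [0,0,0],
    [0,0,0],
    [0,0,0.5],
    [0,0,1],
    [0,0,1],
    [0,0,1],
    [0,0,0.8]
  ],
  "turn": [0,0,0,0,0,0,0,0],
  "grip": 0.22
}}

```text
time: 42.55
ee_pos: [0.4833, -0.1622, 0.159]
eef_rot: [0.0, 1.0, -0.0, 0.001]
ft_force: [0.0, 0.2, 0.4]
width: 0.068
grip_force: 0.0
```

Call:
{"api": "step_arm", "payload": {
  "delta_pos": [
    [-0.04,0.98,0],
    [-0.04,0.98,0],
    [-0.04,0.98,0],
    [-0.04,0.98,0],
    [-0.04,0.98,0],
    [-0.04,0.98,0],
    [-0.04,0.98,0],
    [-0.04,0.98,0],
    [-0.04,0.98,0],
    [-0.04,0.98,0],
    [-0.04,0.98,0],
    [-0.04,0.98,0]
  ],
  "turn": [0.2,0.2,0.2,0.14,0,0,0,0,0,0,0,0]
}}

```text
time: 43.75
ee_pos: [0.4697, 0.1342, 0.156]
eef_rot: [-0.045, 0.999, 0.0, -0.0]
ft_force: [0.0, 0.1, 0.4]
width: 0.0676
grip_force: 0.0
```

Call:
{"api": "step_arm", "payload": {
  "delta_pos": [
    [-0.04,0.98,0],
    [-0.04,0.98,0],
    [-0.04,0.98,0],
    [-0.04,0.98,0],
    [-0.04,0.98,0],
    [-0.04,0.98,0],
    [0,0,-0.9],
    [0,0,-0.8],
    [0,0,0]
  ],
  "turn": [0,0,0,0,0,0,0,0,0]
}}

```text
time: 44.65
ee_pos: [0.4621, 0.2791, 0.1113]
eef_rot: [-0.045, 0.999, -0.001, -0.002]
ft_force: [0.2, -1.2, -0.2]
width: 0.0679
grip_force: 0.0
```

```bash
python3 look.py wrist
```

```text
44.65 [ 0.14  0.38 -0.91  1.78  0.33  1.14  0.79] [0.4621 0.2791 0.1113] tooly 95.2 0.0679
wrist
6016 px [110. 194.] ctr [454.1 185.8] sz [49.  49.2] ang 78.9 z [0.078 0.08  0.081]
5302 px [254. 222.] ctr [464.3 279.5] sz [48.5 48.6] ang 5.0 z [0.079 0.081 0.082]
```

Call:
{"api": "step_arm", "payload": {
  "delta_pos": [
    [0.05,0,-0.9],
    [0,0,-0.9],
    [0,0,-0.8],
    [0,0,0]
  ],
  "turn": [0,0,0,0]
}}

```text
time: 45.1
ee_pos: [0.4648, 0.2785, 0.0478]
eef_rot: [-0.044, 0.999, -0.0, -0.001]
ft_force: [-0.2, 0.6, -0.1]
width: 0.068
grip_force: 0.0
```

Call:
{"api": "step_arm", "payload": {
  "delta_pos": [
    [0,0,0],
    [0,0,0],
    [0,0,0],
    [0,0,0],
    [0,0,0]
  ],
  "turn": [0,0,0,0,0],
  "grip": 1
}}

```text
time: 45.6
ee_pos: [0.4668, 0.2782, 0.0499]
eef_rot: [-0.044, 0.999, -0.0, 0.001]
ft_force: [-0.1, -4.7, 6.7]
width: 0.0478
grip_force: 45.0
```

Call:
{"api": "step_arm", "payload": {
  "delta_pos": [
    [0,0,0.5],
    [0,0,1],
    [0,0,1],
    [0,0,1],
    [0,0,1],
    [0,0,1],
    [0,0,0.5],
    [0,0,0],
    [0,0,0],
    [0,0,0]
  ],
  "turn": [0,0,0,0,0,0,0,0,0,0]
}}

```text
time: 46.6
ee_pos: [0.4654, 0.2781, 0.1973]
eef_rot: [-0.044, 0.999, -0.0, -0.001]
ft_force: [0.3, -0.1, -7.8]
width: 0.0475
grip_force: 45.0
```

Call:
{"api": "step_arm", "payload": {
  "delta_pos": [
    [0,0,0],
    [0,0,0],
    [0,0,0]
  ],
  "turn": [0,0,0]
}}

```text
time: 46.9
ee_pos: [0.4659, 0.2787, 0.1985]
eef_rot: [-0.044, 0.999, -0.0, -0.0]
ft_force: [-0.4, -0.1, -7.3]
width: 0.0477
grip_force: 45.0
```

Call:
{"api": "step_arm", "payload": {
  "delta_pos": [
    [0,0,0]
  ],
  "turn": [0]
}}

```text
time: 47.0
ee_pos: [0.466, 0.2787, 0.1987]
eef_rot: [-0.044, 0.999, 0.0, -0.0]
ft_force: [0.2, -0.7, -8.2]
width: 0.048
grip_force: 45.0
```

Call:
{"api": "step_arm", "payload": {
  "delta_pos": [
    [0,0,0]
  ],
  "turn": [0]
}}

```text
time: 47.1
ee_pos: [0.466, 0.2787, 0.1988]
eef_rot: [-0.044, 0.999, 0.0, -0.0]
ft_force: [-0.0, 0.1, -7.2]
width: 0.0474
grip_force: 45.0
```

About 7.6 N: canister, so it goes in the crate's near corner.

Call:
{"api": "step_arm", "payload": {
  "delta_pos": [
    [0.005,-0.987,0],
    [0.005,-0.987,0],
    [0.005,-0.987,0],
    [0.005,-0.987,0],
    [0.005,-0.987,0],
    [0.005,-0.987,0],
    [0.005,-0.987,0],
    [0.005,-0.987,0],
    [0.005,-0.987,0],
    [0.005,-0.987,0],
    [0.005,-0.987,0],
    [0.005,-0.987,0]
  ],
  "turn": [0,0,-0.2,-0.2,-0.2,0,0,0,0,0,0,0]
}}

```text
time: 48.3
ee_pos: [0.4675, -0.0181, 0.199]
eef_rot: [-0.008, 1.0, -0.0, 0.0]
ft_force: [-0.4, -0.6, -7.8]
width: 0.0474
grip_force: 45.0
```

Call:
{"api": "step_arm", "payload": {
  "delta_pos": [
    [0,-0.987,0],
    [0,-0.987,0],
    [0,-0.987,0],
    [0,-0.987,0],
    [0,-0.987,0],
    [0,-0.987,0],
    [0,-0.987,0],
    [0,-0.987,0],
    [0,-0.987,0],
    [0,-0.987,0],
    [0,-0.987,0],
    [0,0,0]
  ],
  "turn": [0,0,0,0,0,0,0,0,0,0,0,0]
}}

```text
time: 49.5
ee_pos: [0.4665, -0.2928, 0.1983]
eef_rot: [-0.006, 1.0, -0.0, -0.0]
ft_force: [-0.8, 0.8, -7.7]
width: 0.0478
grip_force: 45.0
```

Call:
{"api": "step_arm", "payload": {
  "delta_pos": [
    [0,0,-1],
    [0,0,-1],
    [0,0,-1],
    [0,0,-1],
    [0,0,-1],
    [0,0,-0.6],
    [0,0,0]
  ],
  "turn": [0,0,0,0,0,0,0]
}}

```text
time: 50.2
ee_pos: [0.4664, -0.2878, 0.0569]
eef_rot: [-0.008, 1.0, 0.001, -0.002]
ft_force: [-0.3, 0.2, -8.8]
width: 0.0479
grip_force: 45.0
```

Run:
```python
from h import *
s=read_state();print(s['time'],s['joint_positions'].round(2),s['ee_pos'].round(4),s['ft_force'].round(1),s['width'])
c=snap('scene','scene8');a=cv2.resize(c['image'][170:300,140:340,::-1],None,fx=2,fy=2)
c=snap('side','side8');b=cv2.resize(c['image'][120:250,150:350,::-1],None,fx=2,fy=2)
cv2.imwrite('pics/s8.png',np.vstack([a,b]))
```

```text
50.2 [ 0.9   0.37 -0.5   1.82  0.2   1.01  1.9 ] [ 0.4664 -0.2878  0.0569] [-0.3  0.2 -8.8] 0.04794546097855781
```

View pics/s8.png

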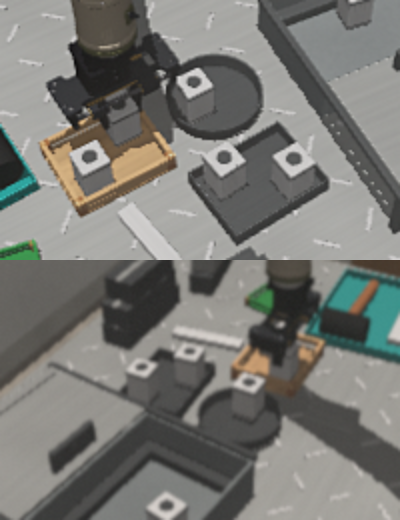

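The canister is in the crate's back corner at (122,122), and everything else stands. Setting down, then the last block.

Call:
{"api": "step_arm", "payload": {
  "delta_pos": [
    [0,0,-0.2],
    [0,0,-0.1],
    [0,0,-0.03],
    [0,0,0]
  ],
  "turn": [0,0,0,0]
}}

```text
time: 50.7
ee_pos: [0.4676, -0.2889, 0.0507]
eef_rot: [-0.008, 1.0, -0.0, 0.0]
ft_force: [0.7, 0.1, -8.5]
width: 0.0475
grip_force: 45.0
```

Call:
{"api": "step_arm", "payload": {
  "delta_pos": [
    [0,0,0],
    [0,0,0],
    [0,0,0],
    [0,0,0.5],
    [0,0,1],
    [0,0,1],
    [0,0,1],
    [0,0,0.8]
  ],
  "turn": [0,0,0,0,0,0,0,0],
  "grip": 0.22
}}

```text
time: 51.5
ee_pos: [0.4682, -0.2889, 0.1609]
eef_rot: [-0.008, 1.0, -0.001, 0.001]
ft_force: [0.9, -0.2, -0.3]
width: 0.0679
grip_force: 0.0
```

Call:
{"api": "step_arm", "payload": {
  "delta_pos": [
    [-0.03,1,0],
    [-0.03,1,0],
    [-0.03,1,0],
    [-0.03,1,0],
    [-0.03,1,0],
    [-0.03,1,0],
    [-0.03,1,0],
    [-0.03,1,0],
    [-0.03,1,0],
    [-0.03,1,0],
    [-0.03,1,0],
    [-0.03,1,0]
  ],
  "turn": [0,0,-0.3,-0.3,-0.3,-0.3,-0.3,-0.25,0,0,0,0],
  "grip": 0.15
}}

```text
time: 52.7
ee_pos: [0.4587, 0.0123, 0.1593]
eef_rot: [0.097, 0.995, -0.0, 0.001]
ft_force: [-0.2, 0.6, 0.2]
width: 0.0741
grip_force: 0.0
```

Call:
{"api": "step_arm", "payload": {
  "delta_pos": [
    [-0.03,1,0],
    [-0.03,1,0],
    [-0.03,1,0],
    [-0.03,1,0],
    [-0.03,1,0],
    [-0.03,1,0],
    [0,1,0],
    [0,0,-0.9],
    [0,0,-0.8],
    [0,0,0]
  ],
  "turn": [0,0,0,0,0,0,0,0,0,0]
}}

```text
time: 53.7
ee_pos: [0.4529, 0.1859, 0.1145]
eef_rot: [0.096, 0.995, -0.001, -0.001]
ft_force: [-0.8, -0.4, 0.5]
width: 0.074
grip_force: 0.0
```

```bash
python3 look.py wrist
```

```text
53.7 [ 0.33  0.24 -0.89  1.9   0.21  1.1   0.74] [0.4529 0.1859 0.1145] tooly 78.9 0.074
wrist
5185 px [253. 219.] ctr [454.2 185.7] sz [48.2 49.1] ang 79.1 z [0.079 0.081 0.082]
```

Call:
{"api": "step_arm", "payload": {
  "delta_pos": [
    [0.03,0,-0.9],
    [0,0,-0.9],
    [0,0,-0.85],
    [0,0,0]
  ],
  "turn": [0,0,0,0]
}}

```text
time: 54.15
ee_pos: [0.4542, 0.1856, 0.0488]
eef_rot: [0.097, 0.995, -0.0, -0.001]
ft_force: [-0.3, -0.2, -1.2]
width: 0.0738
grip_force: 0.0
```

Call:
{"api": "step_arm", "payload": {
  "delta_pos": [
    [0,0,0],
    [0,0,0],
    [0,0,0],
    [0,0,0],
    [0,0,0]
  ],
  "turn": [0,0,0,0,0],
  "grip": 1
}}

```text
time: 54.65
ee_pos: [0.4552, 0.1852, 0.05]
eef_rot: [0.097, 0.995, -0.001, 0.0]
ft_force: [-1.3, -4.2, 7.5]
width: 0.0479
grip_force: 45.0
```

Call:
{"api": "step_arm", "payload": {
  "delta_pos": [
    [0,0,0.5],
    [0,0,1],
    [0,0,1],
    [0,0,1],
    [0,0,1],
    [0,0,1],
    [0,0,0.5],
    [0,0,0],
    [0,0,0],
    [0,0,0]
  ],
  "turn": [0,0,0,0,0,0,0,0,0,0]
}}

```text
time: 55.65
ee_pos: [0.4541, 0.1858, 0.198]
eef_rot: [0.097, 0.995, -0.0, -0.001]
ft_force: [0.4, -0.9, -5.1]
width: 0.0476
grip_force: 45.0
```

Call:
{"api": "step_arm", "payload": {
  "delta_pos": [
    [0,0,0],
    [0,0,0],
    [0,0,0]
  ],
  "turn": [0,0,0]
}}

```text
time: 55.95
ee_pos: [0.4546, 0.1862, 0.199]
eef_rot: [0.097, 0.995, 0.0, -0.0]
ft_force: [-0.4, 0.2, -5.0]
width: 0.0474
grip_force: 45.0
```

Call:
{"api": "step_arm", "payload": {
  "delta_pos": [
    [0,0,0]
  ],
  "turn": [0]
}}

```text
time: 56.05
ee_pos: [0.4547, 0.1862, 0.1991]
eef_rot: [0.097, 0.995, 0.0, -0.0]
ft_force: [0.6, -0.6, -4.6]
width: 0.048
grip_force: 45.0
```

Call:
{"api": "step_arm", "payload": {
  "delta_pos": [
    [0,0,0]
  ],
  "turn": [0]
}}

```text
time: 56.15
ee_pos: [0.4548, 0.1862, 0.1993]
eef_rot: [0.097, 0.995, 0.0, -0.0]
ft_force: [-0.1, -0.3, -5.5]
width: 0.048
grip_force: 45.0
```

About 5 N: solid, so it goes in the dish's other half.

Call:
{"api": "step_arm", "payload": {
  "delta_pos": [
    [0.103,-0.997,0],
    [0.103,-0.997,0],
    [0.103,-0.997,0],
    [0.103,-0.997,0],
    [0.103,-0.997,0],
    [0.103,-0.997,0],
    [0.103,-0.997,0],
    [0.103,-0.997,0],
    [0.103,-0.997,0],
    [0.103,-0.997,0],
    [0.103,-0.997,0],
    [0,0,0]
  ],
  "turn": [0,0.2,0.2,0.2,0.2,0.2,0.2,0.2,0.2,0,0,0]
}}

```text
time: 57.35
ee_pos: [0.483, -0.092, 0.199]
eef_rot: [0.003, 1.0, -0.0, -0.0]
ft_force: [-0.7, -0.4, -5.7]
width: 0.048
grip_force: 45.0
```

```bash
cat > bins.py <<'E'
from blk import *
s=read_state();print(s['time'],s['ee_pos'].round(4),s['ft_force'].round(1))
for n in('scene','side'):
    c=snap(n,n+f"_b{s['time']:.0f}");print(n)
    P=cloud(c);z=P[...,2];m=((z>.066)&(z<.09)&(P[...,0]>.38)&(P[...,0]<.76)&(P[...,1]<0.0)&(P[...,1]>-.45)).astype(np.uint8)
    k,l,st,ce=cv2.connectedComponentsWithStats(m)
    for i in range(1,k):
        if st[i,4]>40:
            p=P[l==i];r=cv2.minAreaRect((p[:,:2]*1000).astype(np.float32));print(st[i,4],ce[i].round(),np.round(r[0],0),np.round(r[1],0),round(r[2]),'z',np.percentile(p[:,2],[50,90]).round(3))
E
python3 bins.py
```

```text
57.35 [ 0.483 -0.092  0.199] [-0.7 -0.4 -5.7]
scene
212 [237. 212.] [ 485. -162.] [49. 52.] 89 z [0.078 0.081]
229 [199. 225.] [ 471. -289.] [48. 53.] 90 z [0.08  0.083]
260 [185. 249.] [ 528. -368.] [53. 49.] 1 z [0.079 0.083]
252 [252. 250.] [ 635. -195.] [51. 49.] 6 z [0.077 0.08 ]
244 [292. 249.] [695. -91.] [50. 51.] 3 z [0.077 0.08 ]
side
110 [287. 152.] [ 524. -363.] [49. 57.] 3 z [0.08  0.084]
120 [244. 166.] [ 630. -194.] [49. 53.] 6 z [0.078 0.082]
125 [292. 165.] [ 463. -288.] [52. 48.] 87 z [0.081 0.084]
130 [217. 176.] [692. -91.] [50. 50.] 1 z [0.078 0.081]
138 [274. 182.] [ 481. -162.] [48. 53.] 3 z [0.079 0.082]
```

One pan block was nudged 16 mm but still stands on the pan floor. Placing the last block with a small opening.

Call:
{"api": "step_arm", "payload": {
  "delta_pos": [
    [0,0.08,-1],
    [0,0,-1],
    [0,0,-1],
    [0,0,-1],
    [0,0,-1],
    [0,0,-0.6],
    [0,0,0]
  ],
  "turn": [0,0,0,0,0,0,0]
}}

```text
time: 58.15
ee_pos: [0.4819, -0.0851, 0.0578]
eef_rot: [0.0, 1.0, 0.001, -0.002]
ft_force: [-0.1, 0.4, -5.6]
width: 0.0479
grip_force: 45.0
```

Call:
{"api": "step_arm", "payload": {
  "delta_pos": [
    [0,0,-0.2],
    [0,0,-0.15],
    [0,0,-0.04],
    [0,0,0]
  ],
  "turn": [0,0,0,0]
}}

```text
time: 58.55
ee_pos: [0.4833, -0.0861, 0.0499]
eef_rot: [0.001, 1.0, -0.0, 0.0]
ft_force: [-0.3, 0.3, -5.3]
width: 0.0476
grip_force: 45.0
```

Call:
{"api": "step_arm", "payload": {
  "delta_pos": [
    [0,0,0],
    [0,0,0],
    [0,0,0],
    [0,0,0.4],
    [0,0,0.8],
    [0,0,1],
    [0,0,1],
    [0,0,1],
    [0,0,0.8],
    [0,0,0]
  ],
  "turn": [0,0,0,0,0,0,0,0,0,0],
  "grip": 0.37
}}

```text
time: 59.55
ee_pos: [0.4848, -0.086, 0.1781]
eef_rot: [0.001, 1.0, -0.001, 0.002]
ft_force: [-0.3, 0.3, -0.2]
width: 0.0548
grip_force: 0.0
```

```bash
python3 bins.py
```

```text
59.55 [ 0.4848 -0.086   0.1781] [-0.3  0.3 -0.2]
scene
204 [257. 202.] [485. -86.] [52. 51.] 3 z [0.078 0.081]
214 [237. 212.] [ 485. -162.] [51. 49.] 1 z [0.078 0.082]
227 [199. 225.] [ 469. -289.] [49. 50.] 89 z [0.079 0.083]
255 [185. 249.] [ 527. -367.] [51. 48.] 0 z [0.08  0.083]
251 [252. 250.] [ 634. -195.] [53. 50.] 7 z [0.077 0.08 ]
243 [292. 249.] [696. -91.] [49. 50.] 3 z [0.077 0.08 ]
side
113 [287. 152.] [ 525. -363.] [50. 59.] 4 z [0.081 0.085]
90 [243. 167.] [ 630. -191.] [51. 48.] 4 z [0.078 0.081]
126 [292. 165.] [ 465. -286.] [51. 49.] 89 z [0.081 0.084]
128 [217. 176.] [692. -89.] [48. 49.] 3 z [0.079 0.081]
139 [274. 182.] [ 481. -161.] [49. 55.] 2 z [0.079 0.082]
150 [264. 193.] [482. -86.] [48. 57.] 1 z [0.079 0.082]
```

All six are in place. Now going behind the rib to close the cover.

Call:
{"api": "step_arm", "payload": {
  "delta_pos": [
    [0.69,0.915,0],
    [0.69,0.915,0],
    [0.69,0.915,0],
    [0.69,0.915,0],
    [0.69,0.915,0],
    [0.69,0.915,0],
    [0.69,0.915,0],
    [0.69,0.915,0],
    [0.69,0.915,0],
    [0.69,0.915,0],
    [0.69,0.915,0],
    [0,0,0]
  ],
  "turn": [-0.2,-0.2,-0.2,-0.2,0,0,0,0,0,0,0,0],
  "grip": 1,
  "newtons": 20
}}

```text
time: 60.85
ee_pos: [0.6725, 0.1698, 0.1725]
eef_rot: [0.047, 0.999, 0.001, -0.001]
ft_force: [0.0, -0.1, -0.8]
width: 0.0006
grip_force: 0.0
```

Run:
```python
from blk import *
s=read_state();print(s['time'],s['ee_pos'].round(4),(s['ee_pos'][:2]-o)@X,(s['ee_pos'][:2]-o)@Y,s['joint_positions'].round(2))
for n in('scene','side'):
    c=snap(n,n+'9');p=cloud(c).reshape(-1,3);e=p[:,:2]-o;q=np.c_[e@X,e@Y,p[:,2]]
    a=q[(q[:,0]>.1)&(q[:,0]<.19)&(abs(q[:,1])<.07)&(q[:,2]>.11)&(q[:,2]<.145)];print(n,len(a),np.percentile(a,[2,50,98],axis=0).round(3).tolist() if len(a) else '')
```

```text
60.85 [0.6725 0.1698 0.1725] 0.16989208760727706 0.004409052666220456 [ 0.15  0.61 -0.71  1.29  0.39  1.38  0.94]
scene 169 [[0.137, -0.049, 0.11], [0.147, -0.014, 0.129], [0.151, 0.046, 0.138]]
side 214 [[0.133, -0.048, 0.111], [0.136, 0.005, 0.129], [0.146, 0.051, 0.139]]
```

Call:
{"api": "step_arm", "payload": {
  "delta_pos": [
    [0.1,-0.15,0],
    [0,0,-0.8],
    [0,0,-0.8],
    [0,0,-0.8],
    [0,0,0]
  ],
  "turn": [0,0,0,0,0]
}}

```text
time: 61.45
ee_pos: [0.674, 0.1594, 0.1117]
eef_rot: [0.05, 0.999, -0.001, -0.002]
ft_force: [-1.1, -0.3, -0.5]
width: 0.0004
grip_force: 0.0
```

Call:
{"api": "step_arm", "payload": {
  "delta_pos": [
    [-0.4,0.039,0],
    [-0.4,0.039,0],
    [-0.7,0.068,0],
    [-0.8,0.078,0],
    [-0.8,0.078,0],
    [-0.8,0.078,0],
    [-0.8,0.078,0],
    [-0.8,0.078,0],
    [-0.8,0.078,0],
    [-0.8,0.078,0],
    [-0.8,0.078,0],
    [-0.8,0.078,0]
  ],
  "turn": [0,0,0,0,0,0,0,0,0,0,0,0]
}}

```text
time: 62.65
ee_pos: [0.4578, 0.1825, 0.1158]
eef_rot: [0.049, 0.999, -0.001, 0.002]
ft_force: [3.1, -0.7, 3.6]
width: 0.0002
grip_force: 1.9
```

Call:
{"api": "step_arm", "payload": {
  "delta_pos": [
    [-0.2,0.02,0],
    [-0.2,0.02,0],
    [0,0,0]
  ],
  "turn": [0,0,0]
}}

```text
time: 62.95
ee_pos: [0.448, 0.1841, 0.1151]
eef_rot: [0.049, 0.999, -0.0, 0.0]
ft_force: [0.8, -0.7, 0.6]
width: 0.0003
grip_force: 0.0
```

Run:
```python
from blk import *
s=read_state();print(s['time'],s['ee_pos'].round(4),(s['ee_pos'][:2]-o)@X,(s['ee_pos'][:2]-o)@Y,s['joint_positions'].round(2),s['ft_force'].round(1))
```

```text
62.95 [0.448  0.1841 0.1151] -0.05495311491300609 -0.003273093719114733 [ 0.3   0.21 -0.85  1.92  0.18  1.09  0.85] [ 0.8 -0.7  0.6]
```

Call:
{"api": "step_arm", "payload": {
  "delta_pos": [
    [-0.2,0.02,0],
    [-0.2,0.02,0],
    [-0.15,0.015,0],
    [0,0,0]
  ],
  "turn": [0,0,0,0]
}}

```text
time: 63.35
ee_pos: [0.4334, 0.1856, 0.1145]
eef_rot: [0.049, 0.999, -0.0, -0.0]
ft_force: [0.5, 0.5, -1.0]
width: 0.0004
grip_force: 0.1
```

Call:
{"api": "step_arm", "payload": {
  "delta_pos": [
    [-0.12,0.01,0],
    [0,0,0]
  ],
  "turn": [0,0]
}}

```text
time: 63.55
ee_pos: [0.4313, 0.1858, 0.1145]
eef_rot: [0.049, 0.999, 0.0, 0.0]
ft_force: [3.8, 0.0, -1.7]
width: 0.0005
grip_force: 2.1
```

Call:
{"api": "step_arm", "payload": {
  "delta_pos": [
    [-0.08,0.008,0],
    [0,0,0]
  ],
  "turn": [0,0]
}}

```text
time: 63.75
ee_pos: [0.4312, 0.1858, 0.1147]
eef_rot: [0.049, 0.999, 0.001, 0.002]
ft_force: [14.5, 0.9, -11.1]
width: 0.0
grip_force: 7.2
```

Call:
{"api": "step_arm", "payload": {
  "delta_pos": [
    [-0.08,0.008,0],
    [0,0,0]
  ],
  "turn": [0,0]
}}

```text
time: 63.95
ee_pos: [0.4311, 0.1857, 0.1149]
eef_rot: [0.05, 0.999, 0.001, 0.004]
ft_force: [25.5, 2.4, -19.9]
width: 0.0003
grip_force: 12.3
```

Call:
{"api": "step_arm", "payload": {
  "delta_pos": [
    [0.4,-0.04,0],
    [0.2,0,0.6],
    [0,0,1],
    [0,0,1],
    [0,0,1],
    [0,0,1],
    [0,0,1],
    [0,-0.7,1],
    [0,-0.7,0],
    [0,-1,0],
    [0,-1,0],
    [0,0,0]
  ],
  "turn": [0,0,0,0,0,0,0,0,0,0,0,0]
}}

```text
time: 65.15
ee_pos: [0.4417, 0.0969, 0.279]
eef_rot: [0.051, 0.999, -0.0, -0.001]
ft_force: [-0.6, 0.1, -0.9]
width: 0.0001
grip_force: 0.0
```

```bash
python3 bins.py
python3 - <<'E'
from blk import *
for n in('scene','side'):
    c=snap(n,n+'10');p=cloud(c).reshape(-1,3);e=p[:,:2]-o;q=np.c_[e@X,e@Y,p[:,2]]
    for nm,m in(('rib',(q[:,0]<.05)&(q[:,0]>-.15)&(abs(q[:,1])<.07)&(q[:,2]>.11)&(q[:,2]<.145)),('tab',(q[:,1]>.172)&(q[:,1]<.22)&(q[:,2]>.055)&(q[:,2]<.085)&(abs(q[:,0])<.03))):
        a=q[m];print(n,nm,len(a),np.percentile(a,[2,50,98],axis=0).round(3).tolist() if len(a) else '')
E
```

```text
65.15 [0.4417 0.0969 0.279 ] [-0.6  0.1 -0.9]
scene
199 [257. 202.] [485. -85.] [52. 50.] 1 z [0.078 0.082]
212 [237. 212.] [ 484. -162.] [51. 48.] 0 z [0.077 0.081]
227 [199. 225.] [ 469. -289.] [52. 48.] 1 z [0.079 0.083]
253 [185. 249.] [ 528. -368.] [53. 48.] 1 z [0.08  0.083]
251 [252. 250.] [ 633. -196.] [53. 49.] 8 z [0.077 0.08 ]
248 [292. 249.] [696. -92.] [52. 49.] 1 z [0.077 0.08 ]
side
110 [287. 152.] [ 524. -367.] [57. 50.] 89 z [0.081 0.084]
129 [292. 165.] [ 465. -287.] [51. 54.] 0 z [0.081 0.084]
126 [217. 176.] [692. -89.] [51. 47.] 2 z [0.078 0.082]
141 [274. 182.] [ 482. -161.] [53. 50.] 88 z [0.079 0.082]
152 [264. 193.] [481. -84.] [49. 52.] 0 z [0.079 0.082]
scene rib 191 [[-0.092, -0.05, 0.111], [-0.083, -0.002, 0.128], [-0.078, 0.05, 0.137]]
scene tab 69 [[-0.027, 0.195, 0.059], [-0.001, 0.207, 0.064], [0.029, 0.218, 0.068]]
side rib 221 [[-0.096, -0.049, 0.111], [-0.093, 0.003, 0.131], [-0.083, 0.049, 0.138]]
side tab 263 [[-0.028, 0.173, 0.062], [-0.0, 0.195, 0.065], [0.028, 0.216, 0.068]]
```

View pics/scene10.png

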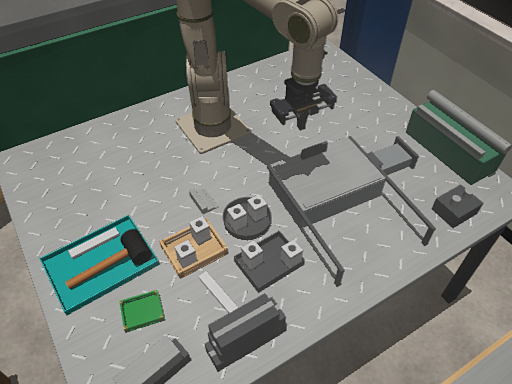

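The picture shows the cover shut (rib at (313,150), the same as at the start), the tab down, and two blocks standing in each bin: crate (185,250) and (199,227), dish (237,212) and (257,203), pan (252,250) and (292,249). The bystanders are unmoved and the arm is clear. Handing in.

```bash
python3 -c "
from bench import *
print(close_job())"
```

```text
the job is handed in; nothing more can be done
None
```

Job done and handed in at about 65 s: the shutter was felt home before the cover was opened, all six blocks were weighed and set in their bins (two each in the pan, dish and crate), and the cover was slid fully shut with the shutter still down; no verdict on the judging came back.

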